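Change hold on a desoldering pump in its slanted stand and cock it

ROBOT

A 6-joint arm with a two-finger parallel gripper is mounted at the origin on the work surface. World frame = base frame: x ahead of the robot, y to its left, z up, the work surface at z = 0. Lengths are in m, angles in degrees, forces in N, time in s.
With the tool pointing down it reaches from about 0.25 to 0.725 m from the base axis. Payload 4 kg.
Tool frame: the origin (TCP) lies between the finger pads; the fingertips stand robot.tip_reach ahead of it and the grasp point (between the pads) lies 2 mm behind it (robot.tip_reach is the distance from the TCP to the fingertips, in m); x points along the fingers, y is the direction in which the jaws open and shut, and the axes are right-handed (so a half turn about x gives the same grasp; the last joint's range is limited). The gripper opens to 85 mm and grips with 20 to 120 N. Pads are 22 mm wide; open, the fingers measure 114 mm over their backs; the gripper's body (76 mm by 85 mm) begins 54 mm behind the grasp point. The pads swing forward as they close: fully open they stand 13 mm farther back than shut.
Start: joints at [-64.171, 13.785, 0.286, 76.501, 0, 90], TCP at [0.218, -0.45, 0.226] pointing down, gripper open.
Joint ranges: [-155.79, 155.79], [-60.16, 107.12], [-62.33, 73.08], [-114, 123.19], [-81.49, 82.49], [-180, 180]. Speed limits (degrees/s): [159.86, 159.86, 180, 180, 180, 180].

INTERFACE

Orientations are given as [roll, pitch, yaw] about the fixed x, y, z axes, in that order (R = Rz(yaw) Ry(pitch) Rx(roll)).
In Python, from workcell import robot gives the robot as it stands.
- The arm moves only by the shell command python3 -m handwheel 'ROWS' [FORCE]. ROWS is JSON, a list of rows, each a list of 7 numbers: the opening, from 0 (shut) to 1 (fully open), then the shift along the world's x, y, z in m, then the turn, a rotation vector about the world's x, y, z in units of 8 degrees (1.0 is 8 degrees). A call has 1 to 12 rows; each row is the pose to reach, as a shift and turn from the pose commanded when the call began; what a row does not reach only later rows make up. A row lasts 1/8 s, in which the tool goes at most 62.5 mm and 10.7 degrees, less where a joint would pass 70% of its speed; a pose out of reach is approached as far as the arm can. A call with a gripper value outside its range is refused whole. The fingers move at their own pace and stop on an object; FORCE is the grip in N (left out, the last holds). Time passes only in rows, so rows that repeat a pose let the fingers close. It gives the time, the measured TCP pose, the force and the opening at its end, in the units of the state.
- robot.observe(): the state, without advancing time (a new reading comes with each control period).
- robot.camera(name): name is "scene" or "top"; returns a dict with "img" (400x640x3 uint8, red, green, blue), "camera_matrix" (3x3 intrinsics, pixels), "pose" (4x4, takes a point from camera to world coordinates). Camera axes: x right, y up, looking along -z (the intrinsics and any distortion apply to the point x, -y, -z); pixel columns grow to the right and rows downward; lengths in m; the calibration is good to about 2 mm. A picture is of the moment at which its call begins. There is no depth.
- robot.close_job(): hands the job in, once; it reports no verdict.
The state is a dict: "t": time; "joint_positions": joint angles; "qd": joint speeds; "tau": joint torques, N m; "position": TCP position; "tcp_rot": TCP orientation; "force": force on the tool from outside, world axes, zero at the start; "wrist_torque": the same for the moment, N m; "opening": opening from 0.0 (shut) to 1.0 (fully open).
Only numpy, scipy, OpenCV 4.12 (cv2) and the standard library are available. Lean on these libraries where they do the work, as an engineer would, in place of code of your own. Each camera call takes 0.05 s, during which the arm holds its last target.

TASK

The blue desoldering pump lies on the bench with its plunger out. Lay it in the two V rests of the slanted stand, white nozzle at the bottom, and let go; then change your hold to its upper end and push the plunger fully home by the yellow thumb button, so that the pump is left cocked in the stand with its nose down against the toe plate. Leave the other things on the bench where they are.

Things in the scene. Friction and masses are not known exactly. Their poses are not given: they have to be found in the camera images.
- pump: Loose desoldering pump, 200 mm long, about 140 g, at first lying level on the bench, axis 17 mm up. Origin on its axis, mid-barrel, by its centre of mass. +x runs along the axis to the yellow button, -x to the white nozzle. Blue barrel, diameter 30, from x = -58 to +46 mm (grip it here). Black square flange 34 x 34, x = +46 to +56, stops rolling; then an 8 mm rod and the button.
- nozzle_tip (a point): Tip of the white nozzle, on the axis at x = -90 mm of the pump. The nozzle (radius 4 to 7 mm) runs to x = -72, where the flat front shoulder of the black nose (radius 17 mm, x = -72 to -58) begins.
- button_top (a point): Centre of the free end face of the yellow thumb button, on the pump's axis. Button: diameter 26, 18 mm long, x = +92 to +110 mm of the pump with the plunger out, +60 to +78 fully home.
- plunger (a joint): Travel of the plunger into the pump in m: 0 = fully out (start), 0.032 = fully home on its stop (cocked). It slides stiffly, about 7 N along the axis, does not spring back and stays where it is left.
- cradle: Slanted rest of the tool stand (screwed down; base 165 x 110 mm, 16 high). Origin: the point where the pump's origin lies when it is fully home, 94 mm above the bench. +x: up the 45 degree slant, the way the pump's +x then points. y: level, across. +z: square to the slant, out of the open side (up, leaning over the nozzle end), from which the pump is laid in.
- rest (a point): Middle between the two white 90 degree V rests that carry the barrel; same point as the cradle's origin. In the cradle frame the rests fill x = -42 to -32 and +32 to +42 mm, their arms reach 28 mm to each side and up to z = +4 mm; 64 mm is free between them for fingers. A 36 mm wide grey strip runs behind at z = -40 mm.
- toe (a point): Where the axis meets the upper face of the grey toe plate, x = -72 mm of the cradle; the nose shoulder bears here. Plate 54 mm wide, 5 thick, up to z = +4 mm, with a slot for the nozzle 26 mm wide, open to +z, its bottom at z = -16 mm. A pump laid in some mm too high may stay so by friction; pushing the button along the axis takes it down to the plate.
- multimeter: Yellow multimeter lying flat, 150 x 76 x 40 mm, loose; origin under its centre. Bystander.
- board: Blue circuit board with parts, 100 x 80 mm, 20 mm high, loose; origin under its centre. Bystander.
- reel: Solder reel standing on its flange, diameter 64 mm, 40 mm high, loose; origin under its centre. Bystander.
- jar: Amber flux jar with red cap, diameter 46 mm, 55 mm high, loose; origin under its centre. Bystander.
- tin: Brass-coloured tip-tinner tin, diameter 62 mm, 28 mm high, loose; origin under its centre. Bystander.
- screwdriver: Screwdriver with orange handle lying down, 170 mm long, loose; origin under its middle. Bystander.
- cutters: Side cutters with red handles lying flat, 115 mm long, 12 mm high, loose; origin under their middle. Bystander.
Things that resemble listed ones, but are neither listed nor needed, are in the scene too. Of the things that look like the pump, take the one that is farthest to the robot's left at the start.

How it is judged (in metres and radians):
On the way, in this order (a step that is already met when the one before it is completed fails the run):
1. the pump rests in the stand, nozzle down, let go by the fingers (x of pump in the frame of cradle between -0.004 and 0.016 m and y of pump in the frame of cradle between -0.007 and 0.007 m and z of pump in the frame of cradle between -0.007 and 0.007 m and angle between the x axis of pump and the x axis of cradle, either way round below 0.08 rad and x of nozzle_tip in the frame of cradle below -0.06 m and contact force between the fingers and pump below 0.1 N), for 0.3 s.
2. the plunger is pushed home while the pump is in the stand (x of pump in the frame of cradle between -0.004 and 0.006 m and y of pump in the frame of cradle between -0.007 and 0.007 m and z of pump in the frame of cradle between -0.007 and 0.007 m and angle between the x axis of pump and the x axis of cradle, either way round below 0.08 rad and x of nozzle_tip in the frame of cradle below -0.06 m and value of joint plunger above 0.03 m), for 0.1 s.
At the end, for the whole second after the job is handed in: Let go in the stand before the plunger was pushed; at the end at rest in both rests, nozzle down: within 6 mm along and 7 mm across of fully home, axis within 0.08 rad, plunger in at least 29.5 of 32 mm. No bystander moved more than 30 mm (x of pump in the frame of cradle between -0.004 and 0.006 m and y of pump in the frame of cradle between -0.007 and 0.007 m and z of pump in the frame of cradle between -0.007 and 0.007 m and angle between the x axis of pump and the x axis of cradle, either way round below 0.08 rad and x of nozzle_tip in the frame of cradle below -0.06 m and value of joint plunger above 0.0295 m and linear speed of pump below 0.02 m/s); the robot touches nothing.
It fails at once if another thing on the bench is moved more than 30 mm (distance of any of multimeter, board, reel, jar, tin, screwdriver, cutters from where it was at the start of the episode above 0.03 m).
It also fails if it takes over 56 s, if anything falls off the work surface, if the arm or the gripper's body presses on something with over 40 N, if the wrist force passes 120 N, or if a joint passes its speed limit or range.

## Working session

There is one attempt and no reset: what is moved stays moved. The work goes in short steps, Python scripts to look and compute and a shell command to move; the robot and the scene stay as the last step left them, time stands still between calls to the robot, and variables do not carry over. Pictures are saved under pics/ and viewed, and the job is handed in when it is done.

```bash
ls; mkdir -p pics; python3 - <<'E'
from workcell import robot
import cv2
print(robot.observe(), robot.tip_reach)
for n in ("scene","top"):
    c=robot.camera(n); cv2.imwrite(f"pics/{n}0.png",c["img"][:,:,::-1]); print(n,c["camera_matrix"],c["pose"],[k for k in c])
E
```

```text
pics
{'t': 0.0, 'joint_positions': array([-6.41717618e+01,  1.38322545e+01,  2.11970368e-01,  7.65004365e+01,
       -1.88833340e-04,  9.00002180e+01]), 'qd': array([-0.09472908, -0.04884228,  0.05397145, -0.10400484, -0.10401757,
       -0.08138977]), 'tau': array([ 5.62772657e-04, -3.72318041e+01,  2.52407652e+01,  1.68340013e-02,
       -5.66372728e-05, -1.39186113e-06]), 'position': array([ 0.21755343, -0.44946776,  0.22500086]), 'tcp_rot': array([-89.9101592 ,  89.87927916, 115.91786117]), 'force': array([ 0.92633242,  0.19883239, -0.28559531]), 'wrist_torque': array([-0.01202826, -0.03488255,  0.00158866]), 'opening': 0.9969979536872644} 0.017
scene [[375.4230903    0.         324.84979957]
 [  0.         375.4230903  201.31292685]
 [  0.           0.           1.        ]] [[-0.50328486 -0.71187558  0.48983416  1.00308302]
 [ 0.86409796 -0.41870276  0.27932544  0.31913412]
 [ 0.00624996  0.56384497  0.825857    0.98913135]
 [ 0.          0.          0.          1.        ]] ['img', 'camera_matrix', 'pose']
top [[376.40807643   0.         317.5477184 ]
 [  0.         376.40807643 200.22174695]
 [  0.           0.           1.        ]] [[-9.86008966e-03  9.89563086e-01 -1.43762570e-01  3.21363788e-01]
 [-9.99950995e-01 -9.88512445e-03  5.40142069e-04 -8.52946851e-03]
 [-8.86606245e-04  1.43760851e-01  9.89612061e-01  1.24921723e+00]
 [ 0.00000000e+00  0.00000000e+00  0.00000000e+00  1.00000000e+00]] ['img', 'camera_matrix', 'pose']
```

View pics/top0.png

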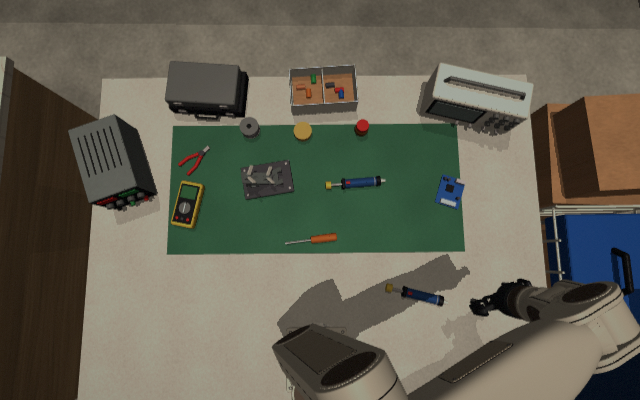

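View pics/scene0.png

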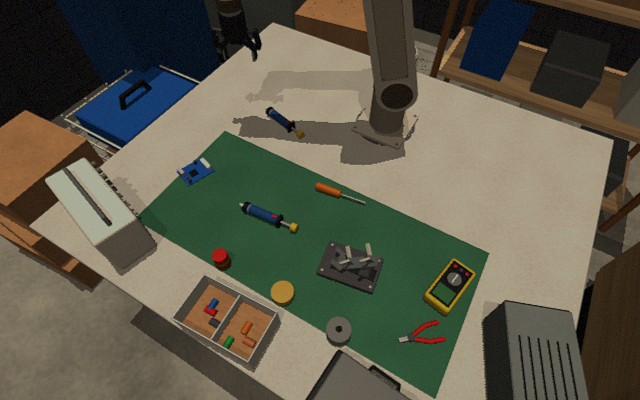

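Two pump-like things show in the top view: A on the mat at about (355,183) and B near the robot at about (415,295). The robot's left is image left, so A fits the description. I'll confirm this in a crop.

```bash
python3 - <<'E'
import cv2, numpy as np
t=cv2.imread("pics/top0.png"); s=cv2.imread("pics/scene0.png")
a=cv2.resize(t[140:220,230:390],None,fx=5,fy=5,interpolation=cv2.INTER_CUBIC)
cv2.imwrite("pics/crop_top.png",a[:, :800])
b=cv2.resize(s[180:310,230:400],None,fx=4.5,fy=4.5,interpolation=cv2.INTER_CUBIC)
cv2.imwrite("pics/crop_scene.png",b)
E
```

```text
(no output)
```

View pics/crop_top.png

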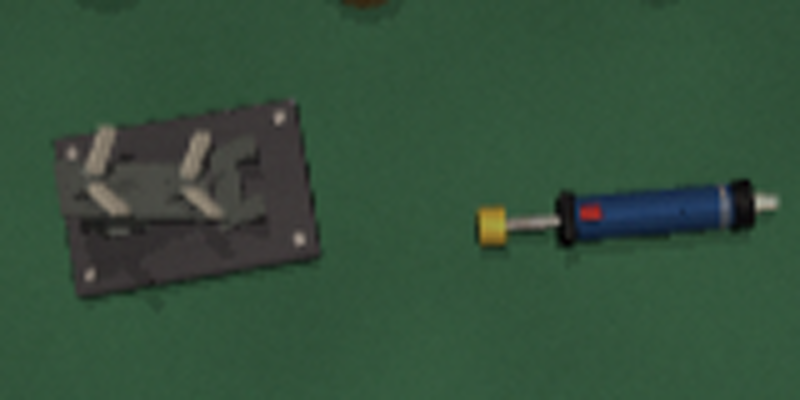

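View pics/crop_scene.png

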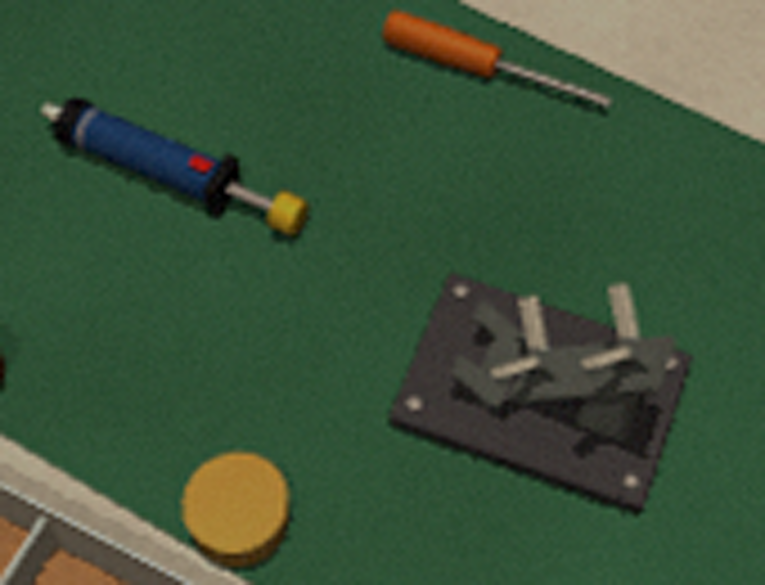

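A is confirmed as the leftmost: blue barrel, white nozzle at right (383,180), button at left (328,185). In the stand, the toe plate is on the right (about 279,173) and the upper rest on the left, so the pump only needs tilting, with no swap of ends. Next I'll measure both.

```bash
cat > h.py <<'E'
import numpy as np, cv2
from workcell import robot
C={n:None for n in("top","scene")}
def cams():
    for n in C: C[n]=robot.camera(n)
    return C
def ray(n,u,v):
    c=C[n];K=c["camera_matrix"];T=c["pose"]
    d=np.array([(u-K[0,2])/K[0,0],-(v-K[1,2])/K[1,1],-1.]);return T[:3,3],T[:3,:3]@d
def plane(n,u,v,z):
    o,d=ray(n,u,v);return o+d*(z-o[2])/d[2]
def tri(a,b):
    o1,d1=ray("top",*a);o2,d2=ray("scene",*b)
    s=np.linalg.lstsq(np.c_[d1,-d2],o2-o1,rcond=None)[0]
    p,q=o1+d1*s[0],o2+d2*s[1];return (p+q)/2,np.linalg.norm(p-q)
def proj(n,p):
    c=C[n];K=c["camera_matrix"];T=c["pose"];q=T[:3,:3].T@(np.array(p)-T[:3,3])
    return K[0,2]+K[0,0]*q[0]/-q[2],K[1,2]+K[1,1]*-q[1]/-q[2]
def blobs(m,mn=6):
    n,l,s,c=cv2.connectedComponentsWithStats(m.astype(np.uint8));return [(s[i,4],c[i].round(2),s[i,:4]) for i in range(1,n) if s[i,4]>=mn]
def hsv(n): return cv2.cvtColor(C[n]["img"],cv2.COLOR_RGB2HSV).astype(int)
E
python3 - <<'E'
from h import *
np.set_printoptions(precision=4,suppress=True)
cams()
roi={"top":(140,215,235,390),"scene":(180,310,230,400)}
for n in C:
    h=hsv(n);H,S,V=h[...,0],h[...,1],h[...,2]
    k=np.zeros(H.shape,bool);a=roi[n];k[a[0]:a[1],a[2]:a[3]]=1
    R=C[n]["img"].astype(int)
    print(n)
    print("white",blobs(k&(S<70)&(V>105),3))
    print("yellow",blobs(k&(H>18)&(H<32)&(S>120)&(V>90)))
    print("blue",blobs(k&(H>100)&(H<125)&(S>90)&(V>50)))
    gr=k&~((H>60)&(H<90)&(S>80)) 
    for b in blobs(gr,150): print("nongreen",b)
    cv2.imwrite(f"pics/m_{n}.png",(gr*255).astype(np.uint8))
    for b in blobs(k&(H>100)&(H<125)&(S>90)&(V>50),60): print(plane(n,*b[1],.028))
E
```

```text
top
white [(np.int32(5), array([285.4, 162.8]), array([285, 162,   2,   3], dtype=int32)), (np.int32(32), array([249.56, 169.62]), array([247, 165,   6,  10], dtype=int32)), (np.int32(28), array([268.43, 170.82]), array([266, 167,   6,   9], dtype=int32)), (np.int32(23), array([251.13, 179.52]), array([248, 177,   7,   6], dtype=int32)), (np.int32(22), array([269.91, 179.73]), array([267, 177,   7,   6], dtype=int32)), (np.int32(6), array([374.33, 179.83]), array([374, 178,   2,   4], dtype=int32)), (np.int32(14), array([382.86, 179.93]), array([381, 179,   5,   3], dtype=int32)), (np.int32(14), array([336.71, 183.86]), array([332, 183,  10,   3], dtype=int32)), (np.int32(4), array([289.5, 187.5]), array([289, 187,   2,   2], dtype=int32)), (np.int32(4), array([247.5, 194.5]), array([247, 194,   2,   2], dtype=int32))]
yellow [(np.int32(40), array([328. , 184.5]), array([326, 181,   5,   8], dtype=int32))]
blue [(np.int32(207), array([359.96, 181.86]), array([345, 177,  29,  10], dtype=int32)), (np.int32(7), array([375.71, 180.  ]), array([375, 177,   2,   7], dtype=int32))]
nongreen
[... 1424 characters left out ...]
([290, 223,   8,   8], dtype=int32)), (np.int32(404), array([281.75, 291.64]), array([270, 280,  24,  23], dtype=int32))]
blue [(np.int32(221), array([261.82, 213.  ]), array([248, 205,  31,  18], dtype=int32))]
nongreen (np.int32(1116), array([376.42, 190.25]), array([332, 180,  68,  32], dtype=int32))
nongreen (np.int32(319), array([333.81, 191.32]), array([315, 182,  51,  22], dtype=int32))
nongreen (np.int32(559), array([267.69, 216.04]), array([239, 202,  60,  31], dtype=int32))
nongreen (np.int32(2270), array([350.8 , 265.94]), array([316, 241,  68,  53], dtype=int32))
nongreen (np.int32(1502), array([260.25, 296.09]), array([230, 276,  65,  34], dtype=int32))
[ 0.567  -0.1491  0.028 ]
```

```bash
python3 - <<'E'
from h import *
np.set_printoptions(precision=4,suppress=True)
cams()
print("tip",tri((385.3,179.7),(238.8,203.3)),plane("top",385.3,179.7,.017),plane("scene",238.8,203.3,.017))
print("whiteNoz",tri((382.86,179.93),(240.91,204.27)))
print("rod",tri((336.71,183.86),(284.88,223.06)))
print("blue.. top/scn",plane("top",359.96,181.86,.024),plane("scene",261.82,213,.024))
print("button",tri((328,184.5),(293.04,226.23)),plane("top",328,184.5,.022),plane("scene",293.04,226.23,.022))
# axis direction by minAreaRect on top mask
arms={"U+":((249.56,169.62),(364.3,259.04)),"U-":((251.13,179.52),(368.13,248.68)),"L+":((268.43,170.82),(344.12,261.12)),"L-":((269.91,179.73),(348.04,251.17))}
P={k:tri(*v) for k,v in arms.items()}
for k,v in P.items(): print(k,v)
U=(P["U+"][0]+P["U-"][0])/2;L=(P["L+"][0]+P["L-"][0])/2
print("mid",(U+L)/2,"dir",U-L,np.linalg.norm(U-L),np.degrees(np.arctan2(*(U-L)[1::-1])))
for k in("top","scene"):
    pass
scr=[((285.4,162.8),(321.5,269.5)),((289.5,187.5),(332,244.25)),((247.5,194.5),(378.5,260.5))]
for a,b in scr: print("screw",tri(a,b))
print(plane("scene",369.8,286.6,.017))
# base corners from masks
h=hsv("top");m=cv2.imread("pics/m_top.png",0);n,l,s,c=cv2.connectedComponentsWithStats(m)
for i in range(1,n):
    if s[i,4]>300:
        cn=np.argwhere(l==i)[:,::-1].astype(np.float32);r=cv2.minAreaRect(cn);bx=cv2.boxPoints(r);z=.016 if s[i,4]>1000 else .017
        print("rect",r,[plane("top",*p,z)[:2].round(4) for p in bx],plane("top",*r[0],z))
E
```

```text
tip (array([ 0.5681, -0.2369,  0.0158]), np.float64(0.0021110208172601137)) [ 0.5672 -0.2357  0.017 ] [ 0.569  -0.2372  0.017 ]
whiteNoz (array([ 0.5675, -0.2289,  0.0156]), np.float64(0.0024774193201138775))
rod (array([ 0.5552, -0.0739,  0.0154]), np.float64(0.0006727271187358414))
blue.. top/scn [ 0.5594 -0.1503  0.024 ] [ 0.5652 -0.151   0.024 ]
button (array([ 0.5531, -0.0452,  0.018 ]), np.float64(0.0016517676826566863)) [ 0.552  -0.0444  0.022 ] [ 0.5553 -0.0445  0.022 ]
U+ (array([0.585 , 0.1999, 0.1096]), np.float64(0.0011033681702688725))
U- (array([0.5536, 0.1948, 0.1097]), np.float64(0.0004530952461786605))
L+ (array([0.5928, 0.1483, 0.0563]), np.float64(0.0014815827301764368))
L- (array([0.5626, 0.1434, 0.0591]), np.float64(0.000445101749989742))
mid [0.5735 0.1716 0.0837] dir [-0.0084  0.0515  0.052 ] 0.07365774465838393 99.28375272387296
screw (array([0.6291, 0.0976, 0.0142]), np.float64(0.00016360078619096703))
screw (array([0.5448, 0.0837, 0.0133]), np.float64(0.0004505923433341587))
screw (array([0.5227, 0.2234, 0.0127]), np.float64(0.0005601194153451905))
[0.607  0.2368 0.017 ]
rect ((266.4189147949219, 178.51351928710938), (34.03059005737305, 50.30609130859375), 80.53767395019531) [array([0.6197, 0.2539]), array([0.6465, 0.0874]), array([0.5317, 0.0686]), array([0.5056, 0.233 ])] [0.5755 0.1608 0.016 ]
rect ((354.8635559082031, 181.95321655273438), (9.961298942565918, 60.558837890625), 84.95755004882812) [array([ 0.5694, -0.0323]), array([ 0.5855, -0.234 ]), array([ 0.5518, -0.2357]), array([ 0.5358, -0.0348])] [ 0.5606 -0.1341  0.017 ]
```

Checks on the measurements:
- **Pump:** tip to button is 192 mm against 191 expected. Origin is at about (0.561, -0.1465), yaw about 94.4°.
- **Stand:** up-slant yaw is about 99.2°, and arms, screws and base rectangle agree. Rest is at about (0.5745, 0.1655, 0.094), and the base screws are on the same centre line within 1 mm.

Now I'll work out the turns.

```bash
cat >> h.py <<'E'
from scipy.spatial.transform import Rotation as Ro
def rot(): return Ro.from_euler("xyz",robot.observe()["tcp_rot"],degrees=True)
def frame(x,y): 
    x=np.array(x,float);x/=np.linalg.norm(x);y=np.array(y,float);y-=x*(x@y);y/=np.linalg.norm(y)
    return Ro.from_matrix(np.c_[x,y,np.cross(x,y)])
def turn(Rt,Rc=None): return (Rt*(Rc or rot()).inv()).as_rotvec()*180/np.pi/8
def yawdir(d): return np.array([np.cos(np.radians(d)),np.sin(np.radians(d)),0])
PY,CY=94.4,99.2
e=yawdir(CY);nrm=yawdir(CY-90);k=np.array([0,0,1.]);s=2**-.5
cx=s*e+s*k;cz=-s*e+s*k;co=np.array([.5745,.1655,.094])
Rgrasp=frame(-k,yawdir(PY-90));Rgrasp2=frame(-k,-yawdir(PY-90))
E
python3 - <<'E'
from h import *
np.set_printoptions(precision=4,suppress=True)
print(rot().as_matrix())
print(turn(Rgrasp),turn(Rgrasp2))
print(np.array([.561,-.1465,.15])-robot.observe()["position"])
for sg in(1,-1):
    Rl=frame(-cz,sg*nrm); print("lay turn",turn(Rl,Rgrasp if sg>0 else Rgrasp2)); print("push",[turn(frame(-cx,q*nrm),Rl) for q in(1,-1)])
E
```

```text
[[-0.0003  0.4357 -0.9001]
 [ 0.0007 -0.9001 -0.4357]
 [-1.     -0.0008  0.    ]]
[-0.0028 -0.005   8.5716] [ -0.0056   0.0031 -13.9284]
[ 0.3433  0.3034 -0.0756]
lay turn [5.587  0.6662 0.5688]
push [array([-11.1053,  -1.7987,   0.    ]), array([-0. , -0. , 22.5])]
lay turn [5.587  0.6662 0.5688]
push [array([-0. , -0. , 22.5]), array([-11.1053,  -1.7987,  -0.    ])]
```

```bash
python3 -m handwheel '[[1,0.043,0.038,-0.008,0,0,1.1],[1,0.086,0.076,-0.016,0,0,2.2],[1,0.13,0.114,-0.024,0,0,3.3],[1,0.172,0.152,-0.03,0,0,4.4],[1,0.215,0.19,-0.04,0,0,5.4],[1,0.258,0.228,-0.05,0,0,6.5],[1,0.3,0.266,-0.06,0,0,7.5],[1,0.343,0.303,-0.075,0,0,8.57],[1,0.343,0.303,-0.075,0,0,8.57],[1,0.343,0.303,-0.075,0,0,8.57],[1,0.343,0.303,-0.075,0,0,8.57]]' 40
python3 - <<'E'
from h import *
np.set_printoptions(precision=4,suppress=True)
cams();o=robot.observe();print(o["position"],o["joint_positions"],turn(Rgrasp))
print(np.array([.561,-.1465,.020])-o["position"])
for n,a in (("top",(130,230,290,430)),("scene",(130,250,200,340))):
    im=C[n]["img"][a[0]:a[1],a[2]:a[3],::-1];cv2.imwrite(f"pics/above_{n}.png",cv2.resize(im,None,fx=4,fy=4))
E
```

```text
t: 1.68
position: [0.5601, -0.1482, 0.1515]
tcp_rot: [39.8, 90.0, -46.0]
force: [-0.0, -0.5, -0.3]
opening: 0.996
[ 0.5603 -0.1483  0.1517] [-14.8207  24.9997   5.0814  70.0291  -0.0057  70.9266] [0.0024 0.0062 0.0184]
[ 0.0007  0.0018 -0.1317]
```

View pics/above_top.png

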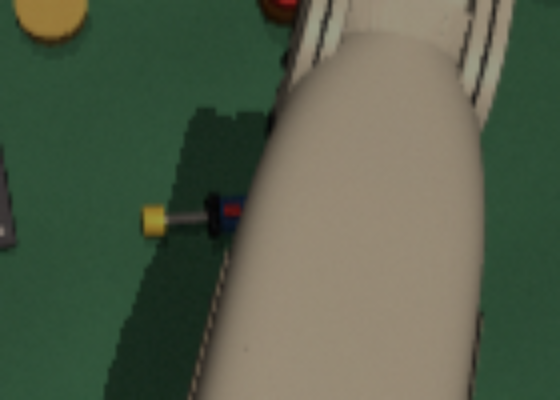

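View pics/above_scene.png

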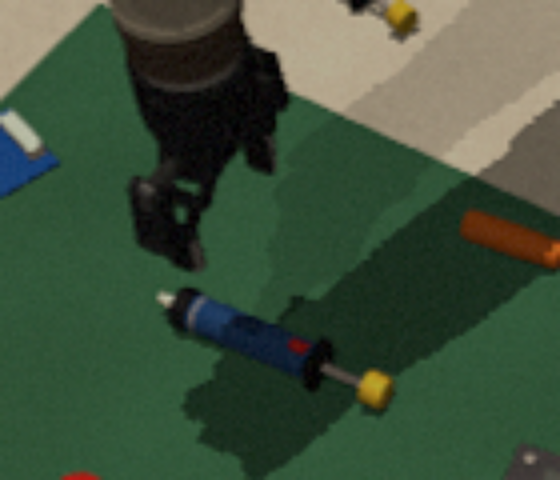

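The gripper stands above the pump with its jaws across the barrel. Descend and close.

```bash
python3 -m handwheel '[[1,0.001,0.001,-0.05,0,0,0],[1,0.001,0.0015,-0.095,0,0,0],[1,0.001,0.0015,-0.12,0,0,0],[1,0.001,0.0015,-0.131,0,0,0],[1,0.001,0.0015,-0.131,0,0,0],[0,0.001,0.0015,-0.131,0,0,0],[0,0.001,0.0015,-0.131,0,0,0],[0,0.001,0.0015,-0.131,0,0,0],[0,0.001,0.0015,-0.131,0,0,0],[0,0.001,0.0015,-0.131,0,0,0]]' 45
python3 - <<'E'
from h import *
o=robot.observe();print(o["position"],o["opening"],o["force"],o["t"])
cams()
im=C["scene"]["img"][130:250,200:340,::-1];cv2.imwrite(f"pics/grip.png",cv2.resize(im,None,fx=4,fy=4))
E
```

```text
t: 3.02
position: [0.5644, -0.1468, 0.0264]
tcp_rot: [61.2, 89.6, -24.4]
force: [-4.7, 0.2, 19.9]
opening: 0.014
[ 0.56437064 -0.14676722  0.02644767] 0.013657351737418685 [-4.72804252  0.19464177 19.90915059] 3.025
```

View pics/grip.png

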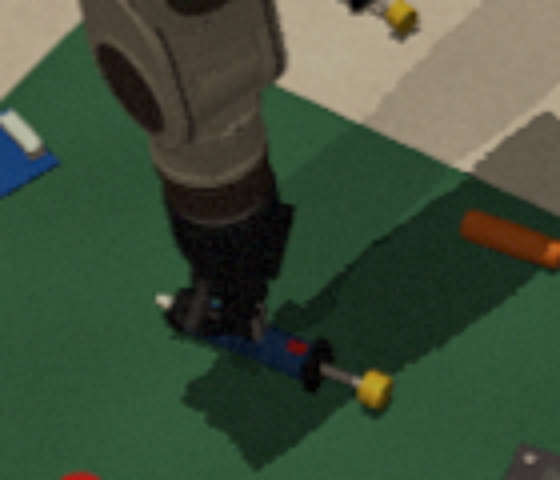

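The fingers read shut (0.014) with 20 N upward, so the grip isn't right. Look closely before doing anything.

```bash
python3 - <<'E'
from h import *
cams()
im=C["scene"]["img"][165:255,215:315,::-1];cv2.imwrite(f"pics/grip2.png",cv2.resize(im,None,fx=7,fy=6.6,interpolation=cv2.INTER_CUBIC))
im=C["top"]["img"][130:230,290:430,::-1];cv2.imwrite(f"pics/grip3.png",cv2.resize(im,None,fx=5,fy=5,interpolation=cv2.INTER_CUBIC))
o=robot.observe();print(o["opening"],o["force"],o["wrist_torque"],o["joint_positions"])
E
```

```text
0.0031042595066788 [-8.07194619  1.28153906 29.47836451] [ 5.08132244e-02  1.63772321e+00 -1.29117072e-03] [-1.45374391e+01  3.16566234e+01 -4.41327672e+00  5.34431803e+01
 -5.67055992e-02  7.10864398e+01]
```

View pics/grip2.png

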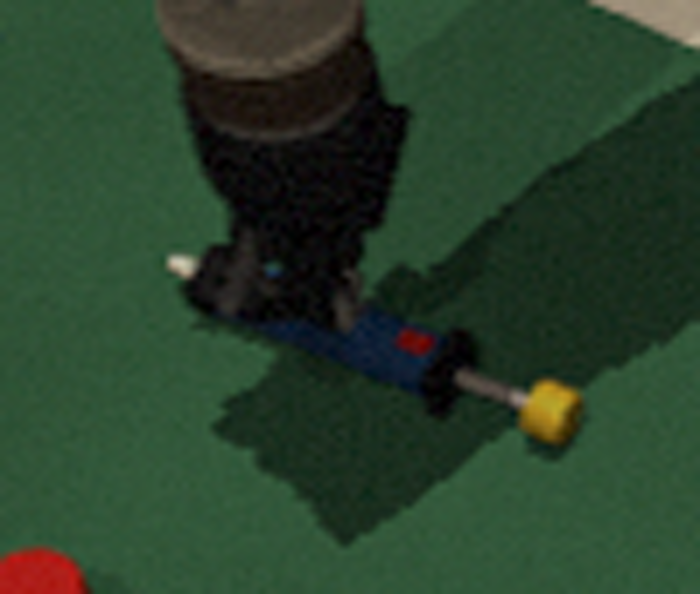

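View pics/grip3.png

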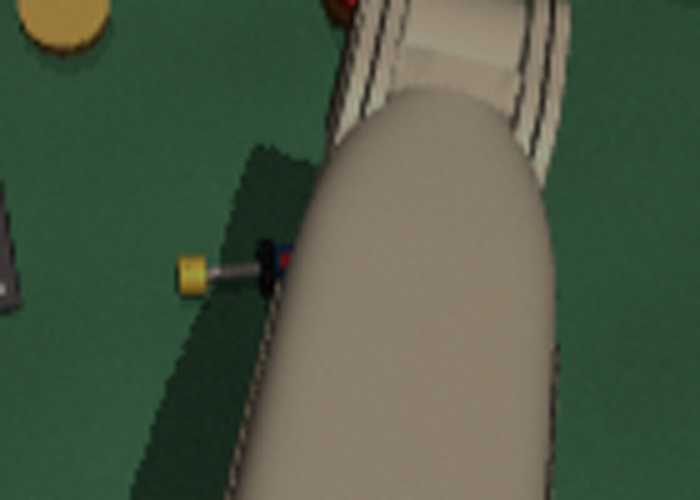

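```bash
python3 - <<'E'
from h import *
np.set_printoptions(precision=4,suppress=True)
cams();o=robot.observe();p=o["position"];R=rot().as_matrix();print(p,R)
im=cv2.resize(C["scene"]["img"][165:255,215:315,::-1],None,fx=7,fy=6.6,interpolation=cv2.INTER_CUBIC)
def mk(q,c):
    u,v=proj("scene",q);cv2.circle(im,(int((u-215+.5)*7),int((v-165+.5)*6.6)),4,c,-1)
mk(p,(0,0,255));mk(p+R[:,0]*.017,(0,255,0))
for w in(1,-1): mk(p+R[:,1]*.0425*w,(255,255,0))
mk(p+R[:,0]*-.056,(255,0,255))
mk([.561,-.1465,.017],(255,255,255))
im=np.clip(im.astype(float)*1.8,0,255).astype(np.uint8)
cv2.imwrite("pics/grip4.png",im)
E
```

```text
[ 0.5647 -0.1468  0.0263] [[ 0.008   0.9971  0.0762]
 [-0.0031  0.0763 -0.9971]
 [-1.      0.0077  0.0037]]
```

View pics/grip4.png

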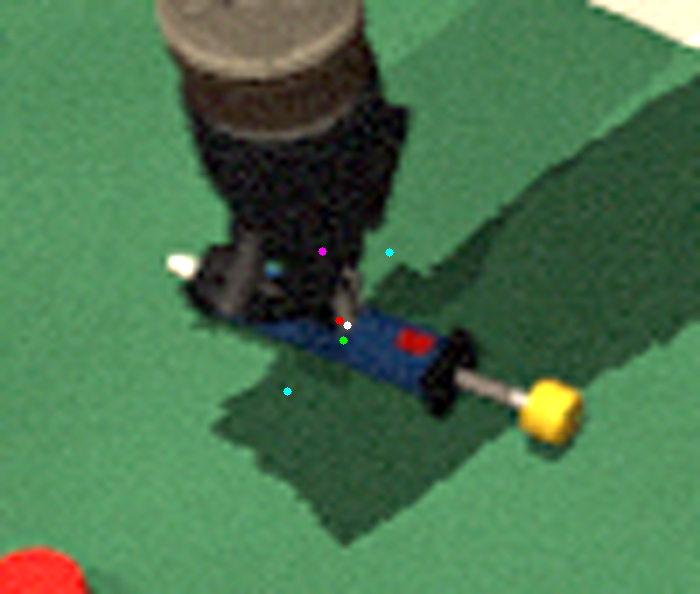

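```bash
python3 -m handwheel '[[1,0,0,0,0,0,0],[1,0,0,0,0,0,0],[1,0,0,0,0,0,0],[1,0,0,0,0,0,0]]'
python3 - <<'E'
from h import *
cams();o=robot.observe();print(o["position"],o["opening"],o["force"])
im=C["scene"]["img"][165:255,215:315,::-1];im=np.clip(im*1.8,0,255).astype(np.uint8);cv2.imwrite(f"pics/open2.png",cv2.resize(im,None,fx=7,fy=6.6,interpolation=cv2.INTER_CUBIC))
E
```

```text
t: 3.82
position: [0.562, -0.1455, 0.0204]
tcp_rot: [87.8, 90.0, 2.2]
force: [0.3, 0.3, -0.4]
opening: 0.849
[ 0.56118296 -0.14526825  0.019364  ] 0.9866239136134871 [-0.07248542  0.25573494 -0.72884054]
```

View pics/open2.png

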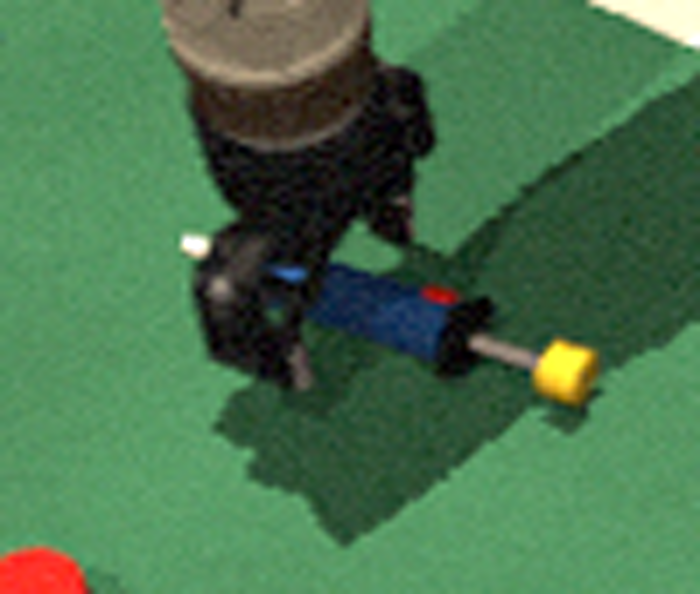

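```bash
python3 -m handwheel '[[1,0,0,0,0,0,0],[1,0,0,0,0,0,0]]'
python3 - <<'E'
from h import *
np.set_printoptions(precision=4,suppress=True)
cams();o=robot.observe();print(o["position"],o["opening"],o["force"])
im=C["scene"]["img"][165:255,215:315,::-1];im=np.clip(im*1.8,0,255).astype(np.uint8);cv2.imwrite(f"pics/open3.png",cv2.resize(im,None,fx=7,fy=6.6,interpolation=cv2.INTER_CUBIC))
im=C["top"]["img"][130:230,290:430,::-1];cv2.imwrite(f"pics/open3t.png",cv2.resize(im,None,fx=5,fy=5,interpolation=cv2.INTER_CUBIC))
for n in C:
    h=hsv(n);H,S,V=h[...,0],h[...,1],h[...,2]
    print(n,[b for b in blobs((H>18)&(H<32)&(S>120)&(V>90)) if b[0]<80], [b for b in blobs((S<70)&(V>105),5) if abs(b[1][1]-190)<30 and b[0]<40])
E
```

```text
t: 4.18
position: [0.5614, -0.1454, 0.0193]
tcp_rot: [-112.3, 89.9, 162.1]
force: [-0.3, -0.3, -0.1]
opening: 0.999
[ 0.5616 -0.1455  0.0195] 1.0027752552044162 [0.597  0.4719 0.5472]
top [(np.int32(37), array([328.14, 184.59]), array([326, 181,   5,   8], dtype=int32))] [(np.int32(29), array([249.59, 169.86]), array([247, 166,   6,   9], dtype=int32)), (np.int32(26), array([268.5, 170.5]), array([266, 167,   6,   8], dtype=int32)), (np.int32(22), array([251. , 179.5]), array([248, 177,   7,   6], dtype=int32)), (np.int32(15), array([270., 180.]), array([267, 178,   7,   5], dtype=int32)), (np.int32(13), array([183.77, 206.54]), array([183, 203,   3,   9], dtype=int32)), (np.int32(11), array([548.18, 209.73]), array([544, 209,   8,   2], dtype=int32))]
scene [(np.int32(32), array([299.12, 132.91]), array([296, 130,   8,   7], dtype=int32)), (np.int32(49), array([293.1 , 226.24]), array([290, 223,   8,   8], dtype=int32))] [(np.int32(6), array([342.17, 194.33]), array([340, 194,   5,   2], dtype=int32)), (np.int32(13), array([239.85, 205.08]), array([238, 204,   5,   4], dtype=int32))]
```

View pics/open3.png

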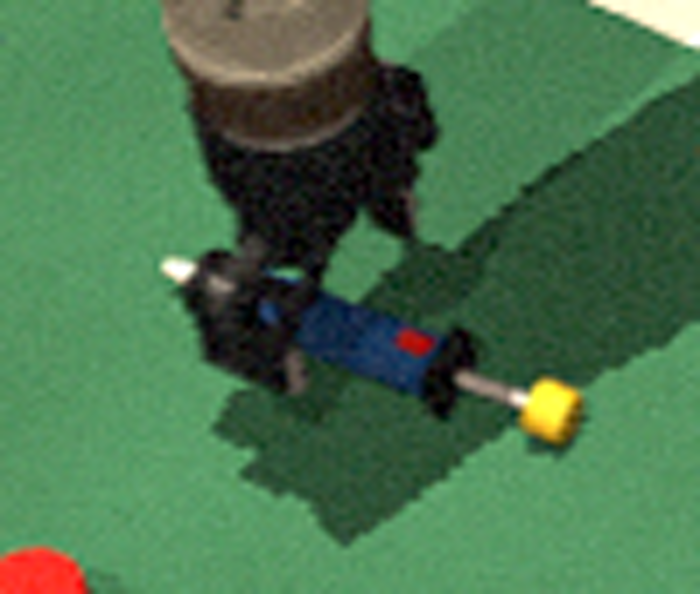

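View pics/open3t.png

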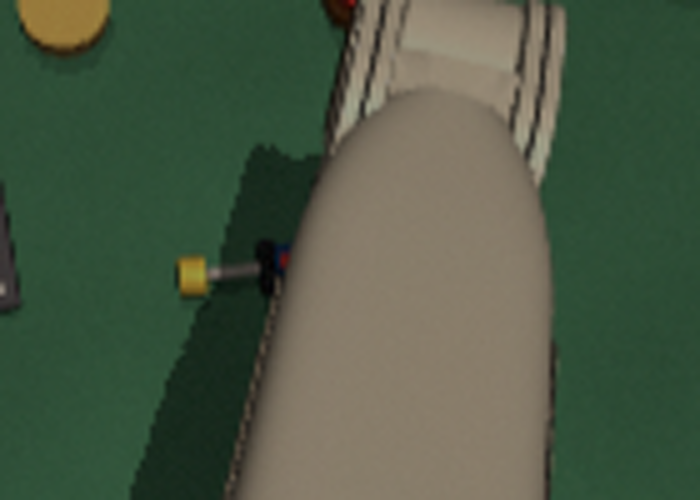

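The pump popped up while the jaws opened, then fell back to about its old place (button at 328,184.6, unmoved). I'll close in stages to see what happens.

```bash
python3 -m handwheel '[[0.45,0,0,0,0,0,0],[0.45,0,0,0,0,0,0],[0.45,0,0,0,0,0,0]]' 20
cat >> h.py <<'E'
def shot(name,box,g=1.8,cam="scene"):
    a=C[cam]["img"][box[1]:box[3],box[0]:box[2],::-1];f=min(780/a.shape[1],590/a.shape[0])
    cv2.imwrite(f"pics/{name}.png",cv2.resize(np.clip(a*g,0,255).astype(np.uint8),None,fx=f,fy=f,interpolation=cv2.INTER_CUBIC))
E
python3 - <<'E'
from h import *
cams();o=robot.observe();print(o["position"],o["opening"],o["force"]);shot("c45",(215,165,315,245))
E
```

```text
t: 4.65
position: [0.5619, -0.1456, 0.0199]
tcp_rot: [75.7, 90.0, -9.9]
force: [-0.5, 0.1, -0.5]
opening: 0.456
[ 0.56184854 -0.14555288  0.01992762] 0.44772665248751575 [ 0.09633273 -0.09442974 -0.52141434]
```

View pics/c45.png

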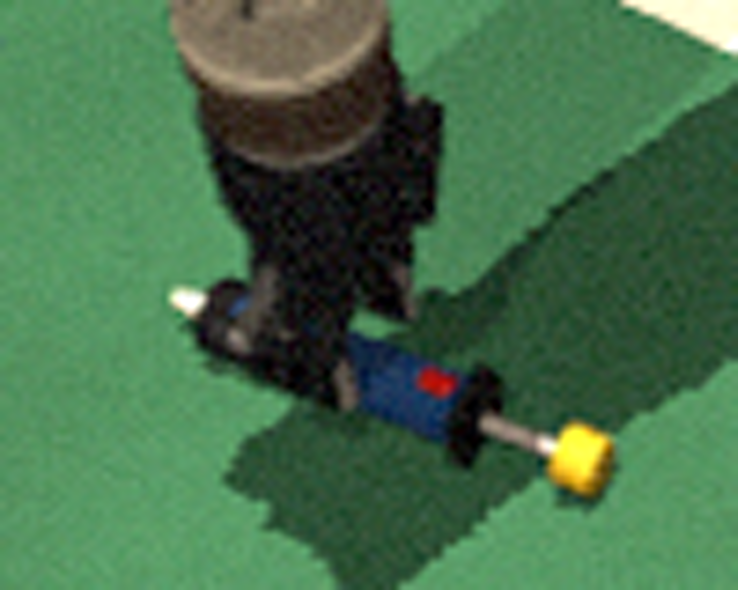

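```bash
python3 -m handwheel '[[0.3,0,0,0,0,0,0],[0.3,0,0,0,0,0,0],[0.3,0,0,0,0,0,0]]' 20
python3 - <<'E'
from h import *
cams();o=robot.observe();print(o["position"],o["opening"],o["force"]);shot("c30",(215,165,315,245))
E
```

```text
t: 5.12
position: [0.5622, -0.1456, 0.0201]
tcp_rot: [72.0, 90.0, -13.7]
force: [1.4, 0.1, 0.1]
opening: 0.301
[ 0.56215653 -0.14562723  0.02007413] 0.29830949954350944 [1.31266936 0.18194008 0.32792164]
```

View pics/c30.png

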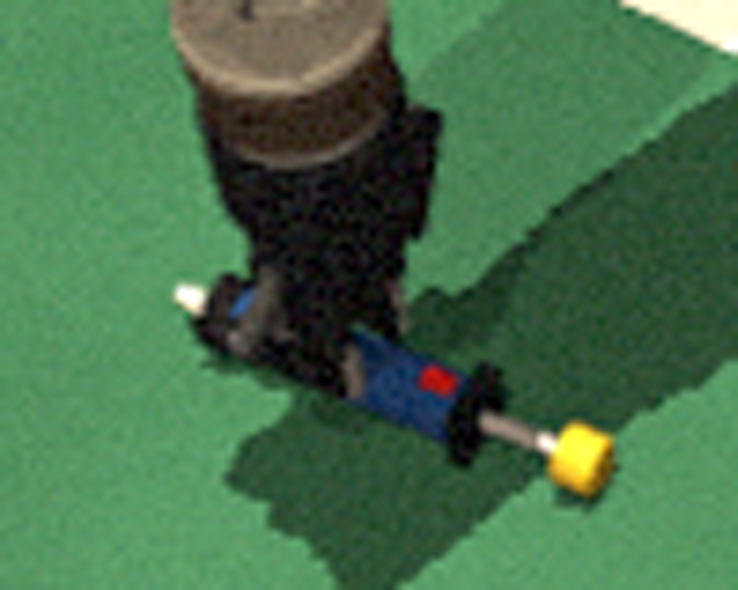

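```bash
python3 -m handwheel '[[0.2,0,0,0,0,0,0],[0.2,0,0,0,0,0,0]]' 20
python3 - <<'E'
from h import *
cams();o=robot.observe();print(o["position"],o["opening"],o["force"],o["wrist_torque"]);shot("c20",(215,165,315,245),2.6)
E
```

```text
t: 5.48
position: [0.5622, -0.1456, 0.0202]
tcp_rot: [73.6, 90.0, -12.1]
force: [2.0, 0.2, 1.6]
opening: 0.259
[ 0.56215511 -0.14564477  0.02013038] 0.25769631529608417 [ 1.09816476 -0.16929361  1.55069581] [-0.06969796 -0.32159624 -0.04478633]
```

View pics/c20.png

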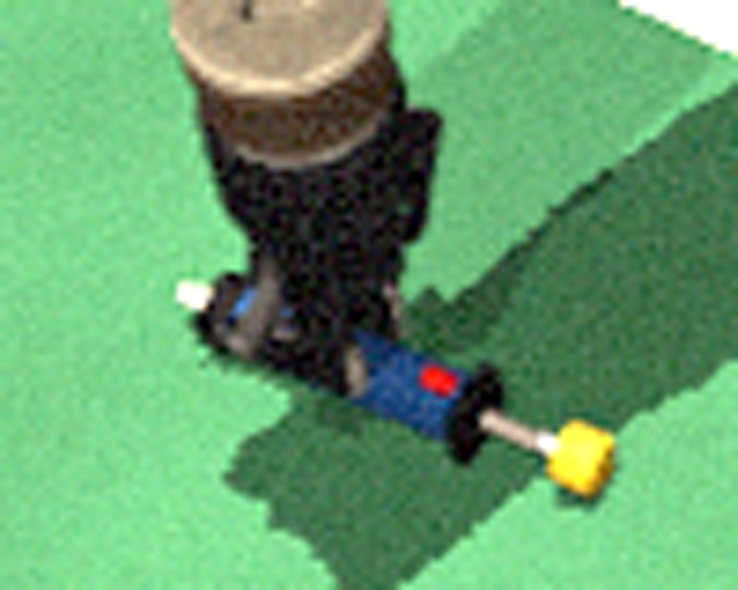

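Blocked at 0.26, about 22 mm, which is less than the 30 mm diameter, with a slight upward force. So the pads hold the barrel above its axis and need to go lower. Open a little and descend with the force watched.

```bash
python3 -m handwheel '[[0.6,0,0,0,0,0,0],[0.6,0,0,0,0,0,0],[0.6,0,0,0,0,0,0],[0.6,-0.0012,0,-0.004,0,0,0],[0.6,-0.0012,0,-0.004,0,0,0]]' 20
python3 -m handwheel '[[0.6,0,0,-0.003,0,0,0],[0.6,0,0,-0.003,0,0,0]]'
python3 -m handwheel '[[0.6,0,0,-0.003,0,0,0],[0.6,0,0,-0.003,0,0,0]]'
```

```text
t: 6.2
position: [0.56, -0.1454, 0.0153]
tcp_rot: [-108.0, 89.9, 166.4]
force: [-0.7, -0.7, -0.2]
opening: 0.6
t: 6.45
position: [0.5604, -0.1455, 0.0126]
tcp_rot: [-109.7, 90.0, 164.7]
force: [-0.3, -0.2, -0.5]
opening: 0.601
t: 6.7
position: [0.5604, -0.1455, 0.0096]
tcp_rot: [-106.9, 90.0, 167.4]
force: [-0.1, 0.5, 0.0]
opening: 0.597
```

```bash
python3 -m handwheel '[[0.4,0,0,0,0,0,0],[0.4,0,0,0,0,0,0],[0.28,0,0,0,0,0,0],[0.28,0,0,0,0,0,0],[0.28,0,0,0,0,0,0]]' 20
python3 - <<'E'
from h import *
cams();o=robot.observe();print(o["position"],o["opening"],o["force"],o["wrist_torque"]);shot("d28",(215,165,315,245),2.2)
E
```

```text
t: 7.32
position: [0.561, -0.1456, 0.0102]
tcp_rot: [76.8, 90.0, -8.8]
force: [0.4, -0.1, 2.3]
opening: 0.339
[ 0.56095065 -0.14559737  0.01020706] 0.33377315158126664 [-0.32491625  0.16981433  3.10544452] [-0.00374629 -0.02161114 -0.02783537]
```

View pics/d28.png

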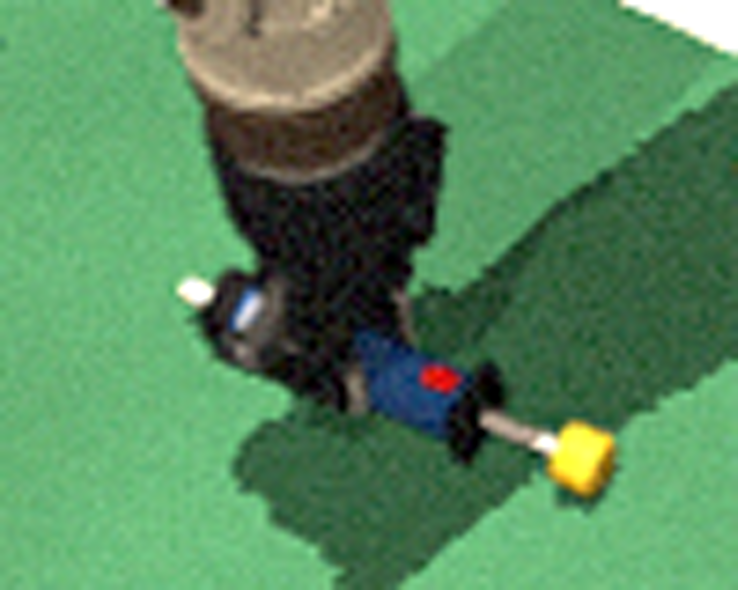

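Now it stops at 0.334, about 28–30 mm, which is a proper grip near the diameter. Firm up and lift.

```bash
python3 -m handwheel '[[0,0,0,0,0,0,0],[0,0,0,0,0,0,0],[0,0,0,0.003,0,0,0],[0,0,0,0.006,0,0,0]]' 50; python3 -m handwheel '[[0,0,0,0.02,0,0,0],[0,0,0,0.05,0,0,0],[0,0,0,0.08,0,0,0],[0,0,0,0.1,0,0,0],[0,0,0,0.1,0,0,0],[0,0,0,0.1,0,0,0]]' 50
python3 - <<'E'
from h import *
cams();o=robot.observe();print(o["position"],o["opening"],o["force"],o["wrist_torque"]);shot("lift",(195,130,325,240),2.2)
E
```

```text
t: 7.92
position: [0.5596, -0.1453, 0.0151]
tcp_rot: [-106.5, 89.9, 167.9]
force: [-0.5, 0.2, -1.3]
opening: 0.327
t: 8.68
position: [0.5597, -0.1453, 0.1146]
tcp_rot: [-107.6, 89.9, 166.8]
force: [-0.1, 0.3, -2.4]
opening: 0.323
[ 0.55950705 -0.14529447  0.11424749] 0.32614119494369304 [ 0.09156562  0.51224211 -1.32846604] [-0.04476805  0.0003874   0.05643651]
```

View pics/lift.png

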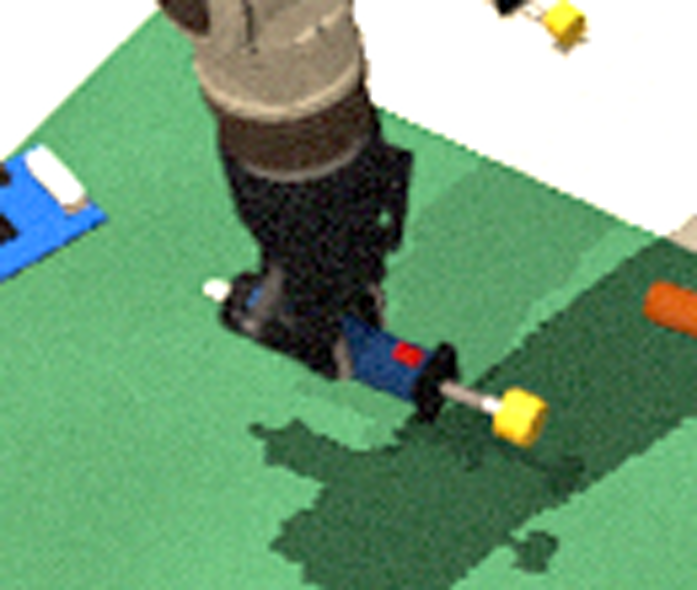

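```bash
python3 - <<'E'
from h import *
np.set_printoptions(precision=4,suppress=True)
cams();o=robot.observe();p=o["position"]
B={}
for n in C:
    h=hsv(n);H,S,V=h[...,0],h[...,1],h[...,2]
    B[n]=[b for b in blobs((H>18)&(H<32)&(S>120)&(V>90),20) if b[0]<90]; print(n,B[n])
    print([b for b in blobs((S<70)&(V>105),5) if 225<b[1][0]<410 and 150<b[1][1]<215 and b[0]<40])
R=rot().as_matrix();print(R,p,o["joint_positions"])
shot("lift_t",(290,130,430,230),1.5,"top")
E
```

```text
top [(np.int32(43), array([328.77, 178.49]), array([326, 175,   6,   8], dtype=int32))]
[(np.int32(29), array([249.59, 169.86]), array([247, 166,   6,   9], dtype=int32)), (np.int32(26), array([268.5, 170.5]), array([266, 167,   6,   8], dtype=int32)), (np.int32(22), array([251. , 179.5]), array([248, 177,   7,   6], dtype=int32)), (np.int32(15), array([270., 180.]), array([267, 178,   7,   5], dtype=int32))]
scene [(np.int32(32), array([299.12, 132.91]), array([296, 130,   8,   7], dtype=int32)), (np.int32(58), array([290.86, 206.83]), array([287, 203,   9,   9], dtype=int32))]
[(np.int32(12), array([234.67, 183.5 ]), array([233, 182,   4,   4], dtype=int32)), (np.int32(35), array([352.89, 198.  ]), array([340, 194,  26,   9], dtype=int32))]
[[-0.0024  0.9971  0.0765]
 [ 0.0006  0.0765 -0.9971]
 [-1.     -0.0024 -0.0008]] [ 0.5598 -0.1453  0.1146] [-14.5525  26.5856   1.7761  65.333   -0.0031  71.0584]
```

View pics/lift_t.png

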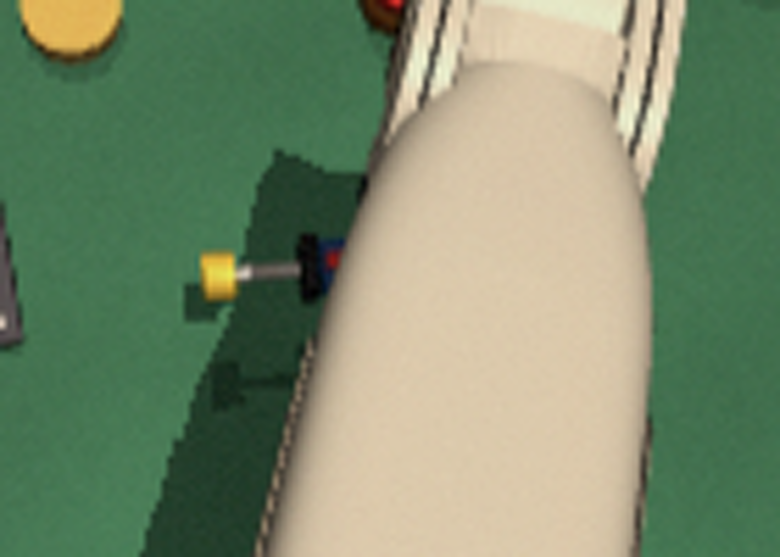

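```bash
python3 - <<'E'
from h import *
np.set_printoptions(precision=4,suppress=True)
cams()
print(tri((328.77,178.49),(290.86,206.83)))
d=yawdir(94.4);o=np.array([.5598,-.1463,.1216])
print("pred",o+.101*d,[proj(n,o+.101*d+[0,0,.003]) for n in C],"noz",proj("scene",o-.083*d+[0,0,.002]))
# button prediction pitch; lay targets
lift=0.007; off=-0.001
Rl=frame(-cz,nrm)
R=rot()
print("turn",turn(Rl))
for x,z in((.007,.11),(.007,.05),(.007,.0)):
    P=co+cx*(x-off)+cz*(z-lift)   # TCP = pump origin - lift*cz
    print(x,z,P,P-robot.observe()["position"])
print(cx,cz)
E
```

```text
(array([ 0.5522, -0.0449,  0.1223]), np.float64(0.0019369101660837557))
pred [ 0.5521 -0.0456  0.1216] [(np.float64(329.3014916157011), np.float64(178.22734224139552)), (np.float64(290.96797700188813), np.float64(206.26250785383155))] noz (np.float64(234.9080752101504), np.float64(183.08477632725123))
turn [5.5848 0.6551 0.5661]
0.007 0.11 [0.5852 0.0992 0.1725] [0.0251 0.2446 0.0575]
0.007 0.05 [0.5785 0.1411 0.1301] [0.0183 0.2865 0.015 ]
0.007 0.0 [0.5728 0.176  0.0947] [ 0.0126  0.3214 -0.0203]
[-0.1131  0.698   0.7071] [ 0.1131 -0.698   0.7071]
```

Grip offset confirmed (button prediction within 1 mm): the pump axis is 7 mm behind the TCP, and the grip is at pump x ≈ +1 mm. Now tilt and travel to the hover, 110 mm off the rests.

```bash
python3 -m handwheel '[[0,0.002,0.02,0.03,0.5,0.06,0.05],[0,0.006,0.05,0.06,1.4,0.16,0.14],[0,0.01,0.09,0.09,2.4,0.28,0.24],[0,0.014,0.13,0.1,3.4,0.4,0.34],[0,0.018,0.17,0.1,4.4,0.52,0.45],[0,0.022,0.21,0.085,5.2,0.61,0.53],[0,0.025,0.235,0.065,5.58,0.655,0.566],[0,0.025,0.245,0.057,5.58,0.655,0.566],[0,0.025,0.245,0.057,5.58,0.655,0.566],[0,0.025,0.245,0.057,5.58,0.655,0.566],[0,0.025,0.245,0.057,5.58,0.655,0.566]]' 50
python3 - <<'E'
from h import *
np.set_printoptions(precision=4,suppress=True)
cams();o=robot.observe();p=o["position"];Rl=frame(-cz,nrm);print(p,o["joint_positions"],o["opening"],o["force"],"resid turn",turn(Rl))
T=co+cx*.008+cz*(.11-.007);print("resid",T-p)
for n in C:
    h=hsv(n);H,S,V=h[...,0],h[...,1],h[...,2]
    print(n,[b for b in blobs((H>18)&(H<32)&(S>120)&(V>90),20) if b[0]<110])
    pu=p-rot().as_matrix()[:,0]*.007-cx*.001
    print("pred button",proj(n,pu+cx*.101),"noz",proj(n,pu-cx*.083))
shot("hov_s",(240,130,400,250),1.8);shot("hov_t",(220,110,380,230),1.5,"top")
E
```

```text
t: 10.35
position: [0.5864, 0.0987, 0.1743]
tcp_rot: [179.7, 45.1, 98.9]
force: [-0.9, -0.0, -1.4]
opening: 0.324
[0.5861 0.0989 0.1739] [-10.6411  37.3055  14.5293  85.6776  41.6745  63.1167] 0.3259600566808917 [ 0.3947 -0.2271 -1.7898] resid turn [0.011  0.0225 0.0127]
resid [-0.0009  0.0003 -0.0014]
top [(np.int32(79), array([252.96, 161.46]), array([248, 157,  11,  10], dtype=int32))]
pred button (np.float64(253.7254003266814), np.float64(161.26841264164517)) noz (np.float64(302.72582819552275), np.float64(164.67997543096774))
scene [(np.int32(32), array([299.12, 132.91]), array([296, 130,   8,   7], dtype=int32))]
pred button (np.float64(358.01480023976916), np.float64(222.01875767604525)) noz (np.float64(307.5337275633782), np.float64(232.20749258633145))
```

View pics/hov_s.png

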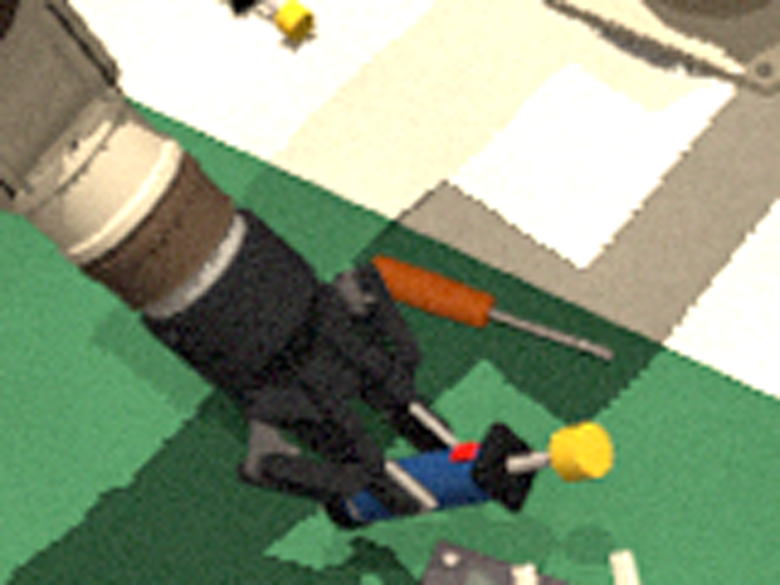

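View pics/hov_t.png

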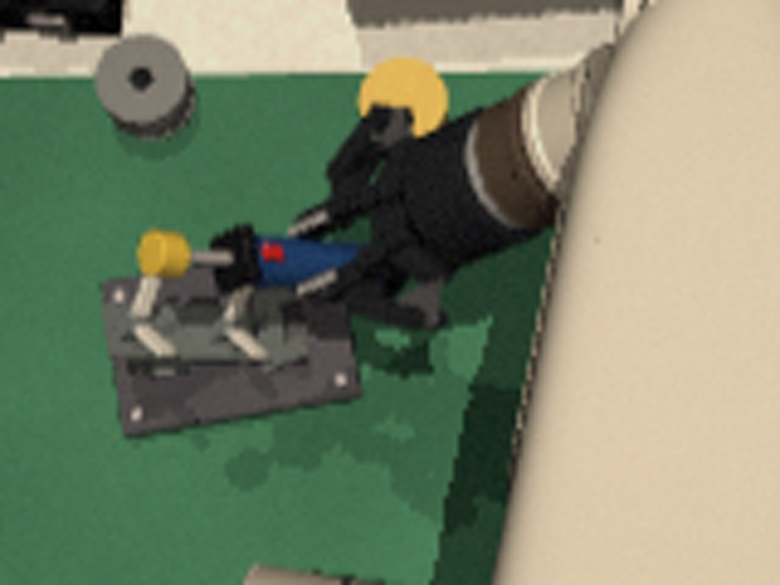

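The pump hangs parallel above the open rests. Lay it in along -z of the cradle, first down to about 10 mm off.

```bash
python3 -m handwheel '[[0,-0.004,0.0175,-0.019,0,0,0],[0,-0.007,0.035,-0.037,0,0,0],[0,-0.01,0.0525,-0.054,0,0,0],[0,-0.012,0.07,-0.072,0,0,0],[0,-0.012,0.07,-0.072,0,0,0],[0,-0.012,0.07,-0.072,0,0,0]]' 50
python3 - <<'E'
from h import *
np.set_printoptions(precision=4,suppress=True)
cams();o=robot.observe();p=o["position"];print(p,o["force"],o["wrist_torque"],turn(frame(-cz,nrm)))
pu=p-rot().as_matrix()[:,0]*.007-cx*.001-co;print("pump in cradle",pu@cx,pu@nrm,pu@cz)
shot("n_s",(280,180,400,290),1.8);shot("n_t",(220,130,340,220),1.6,"top")
E
```

```text
t: 11.2
position: [0.5742, 0.1689, 0.1018]
tcp_rot: [179.8, 45.1, 99.0]
force: [0.9, -0.2, -1.6]
opening: 0.324
[0.5747 0.1686 0.102 ] [ 0.1489 -0.7945 -1.2864] [-0.8816 -0.1201  0.0178] [0.0084 0.0225 0.0156]
pump in cradle 0.006776060520850621 0.0006255727095890189 0.01049835467331268
```

View pics/n_s.png

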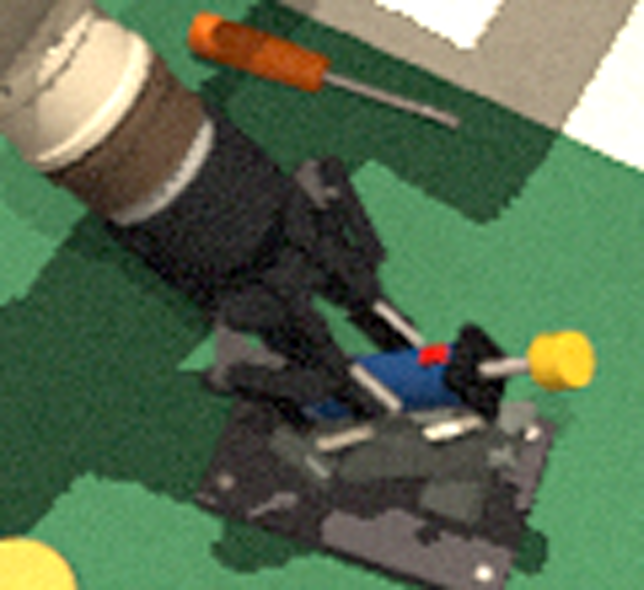

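View pics/n_t.png

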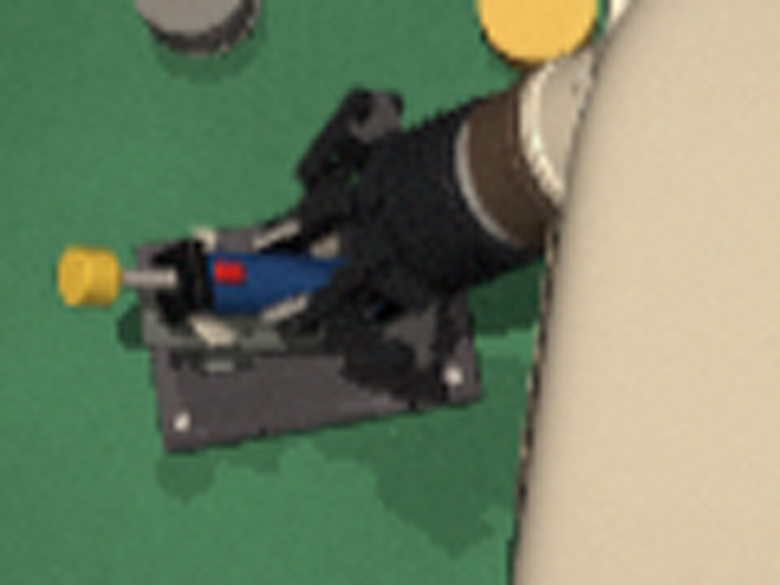

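```bash
python3 -m handwheel '[[0,-0.0005,0.0028,-0.0028,0,0,0],[0,-0.0005,0.0028,-0.0028,0,0,0]]'; python3 -m handwheel '[[0,-0.0005,0.0028,-0.0028,0,0,0],[0,-0.0005,0.0028,-0.0028,0,0,0]]';
python3 -m handwheel '[[0,-0.0002,0.0014,-0.0014,0,0,0],[0,-0.0002,0.0014,-0.0014,0,0,0]]'
```

```text
t: 11.55
position: [0.5732, 0.1721, 0.0982]
tcp_rot: [179.9, 45.1, 99.1]
force: [0.4, -0.2, -1.2]
opening: 0.325
t: 11.8
position: [0.5731, 0.175, 0.0954]
tcp_rot: [179.8, 45.1, 99.0]
force: [1.0, 0.4, -0.9]
opening: 0.326
t: 12.05
position: [0.5737, 0.1757, 0.0948]
tcp_rot: [179.7, 45.1, 98.9]
force: [2.4, -4.6, 3.5]
opening: 0.321
```

Contact of about 6 N square to the slant at the predicted seat height. Let go and retreat along +z.

```bash
python3 -m handwheel '[[0.5,0,0,0,0,0,0],[0.8,0,0,0,0,0,0],[0.8,0,0,0,0,0,0],[0.8,0,0,0,0,0,0],[0.8,0.002,-0.014,0.014,0,0,0],[0.8,0.006,-0.035,0.035,0,0,0],[0.8,0.01,-0.063,0.064,0,0,0],[0.8,0.014,-0.084,0.085,0,0,0],[0.8,0.014,-0.084,0.085,0,0,0]]'
python3 - <<'E'
from h import *
np.set_printoptions(precision=4,suppress=True)
cams();o=robot.observe();p=o["position"];print(p,o["force"],o["opening"])
for n in C:
    h=hsv(n);H,S,V=h[...,0],h[...,1],h[...,2]
    print(n,[b for b in blobs((H>18)&(H<32)&(S>120)&(V>90),20) if b[0]<130])
    for x in(0,.006): print(x,"pred button",proj(n,co+cx*(x+.101)),"button top",proj(n,co+cx*(x+.11)),"flange",proj(n,co+cx*(x+.051)))
shot("l_s",(280,180,400,290),1.8);shot("l_t",(220,130,340,220),1.6,"top")
E
```

```text
t: 13.18
position: [0.588, 0.091, 0.1804]
tcp_rot: [179.6, 45.1, 98.7]
force: [-0.1, 0.8, -0.8]
opening: 0.803
[0.5862 0.0927 0.1782] [-1.0282 -0.051  -0.3864] 0.7989258579839689
top [(np.int32(111), array([302.57, 126.58]), array([294, 122,  18,  14], dtype=int32)), (np.int32(67), array([233.99, 172.67]), array([230, 169,   9,   9], dtype=int32))]
0 pred button (np.float64(233.93421347785596), np.float64(172.69386601015148)) button top (np.float64(231.2977699160602), np.float64(172.58530557256222)) flange (np.float64(248.03948281960663), np.float64(173.27467655138372))
0.006 pred button (np.float64(232.18000957508912), np.float64(172.62163342149879)) button top (np.float64(229.522914474076), np.float64(172.51222261860423)) flange (np.float64(246.3937063492825), np.float64(173.2069086627092))
scene [(np.int32(32), array([299.12, 132.91]), array([296, 130,   8,   7], dtype=int32)), (np.int32(106), array([383.57, 249.14]), array([378, 244,  12,  11], dtype=int32))]
0 pred button (np.float64(383.86273519774846), np.float64(248.86756593763073)) button top (np.float64(386.7442505355459), np.float64(248.51481800521827)) flange (np.float64(368.5697749512707), np.float64(250.73969205011363))
0.006 pred button (np.float64(385.7791865257201), np.float64(248.6329587382022)) button top (np.float64(388.6882186966117), np.float64(248.27684226360182)) flange (np.float64(370.34348501260394), np.float64(250.5225588811079))
```

View pics/l_s.png

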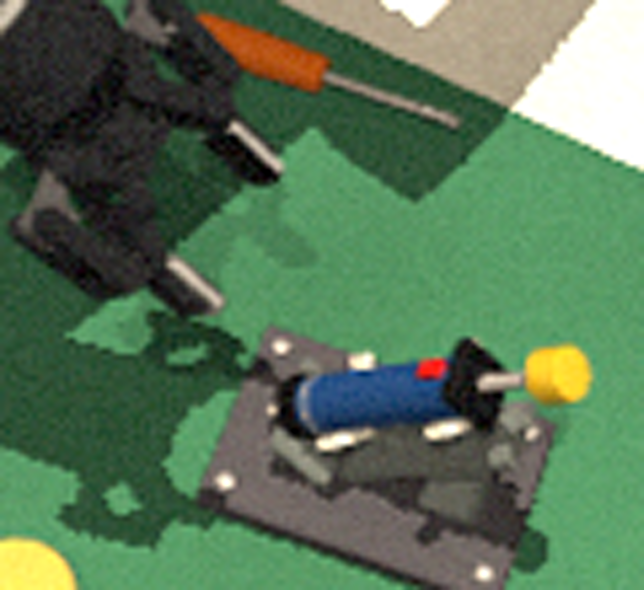

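View pics/l_t.png

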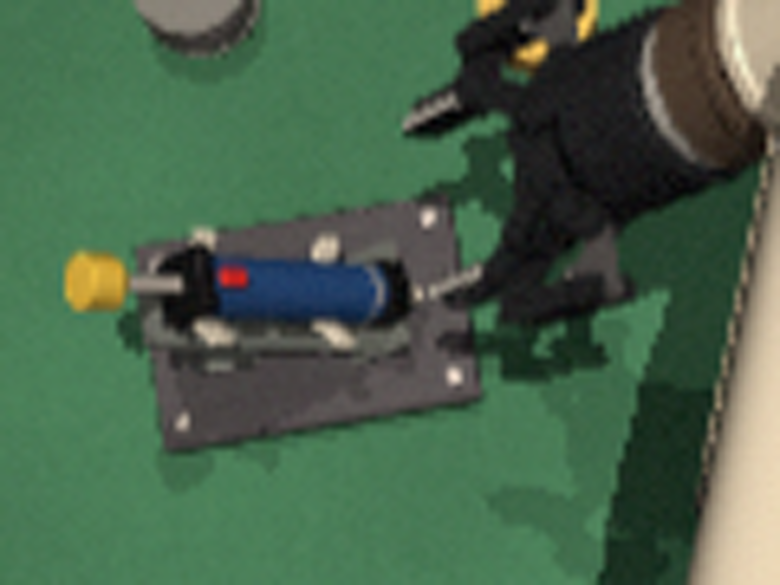

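Released: the pump lies in both rests, nose down. The button is at (234.0,172.7) top and (383.6,249.1) scene, within 0.4 px of the prediction for fully home. Now shut the fingers, swing over and point down the slant at the button, clear of it.

```bash
python3 -m handwheel '[[0,0.002,0.0,0.05,0,0,0],[0,0.002,0.02,0.1,-1.1,-0.18,0],[0,-0.002,0.05,0.14,-2.3,-0.37,0],[0,-0.006,0.08,0.16,-3.5,-0.57,0],[0,-0.01,0.11,0.16,-4.8,-0.78,0],[0,-0.016,0.14,0.15,-6.1,-0.99,0],[0,-0.02,0.165,0.14,-7.4,-1.2,0],[0,-0.026,0.185,0.12,-8.7,-1.41,0],[0,-0.03,0.195,0.1,-10.0,-1.62,0],[0,-0.0325,0.197,0.08,-11.1,-1.8,0],[0,-0.0325,0.197,0.07,-11.1,-1.8,0],[0,-0.0325,0.197,0.07,-11.1,-1.8,0]]'
python3 - <<'E'
from h import *
np.set_printoptions(precision=4,suppress=True)
cams();o=robot.observe();p=o["position"];print(p,o["joint_positions"],o["opening"],o["force"],"resid",turn(frame(-cx,nrm)))
q=p-co;print("tcp in cradle",q@cx,q@nrm,q@cz)
shot("h2_s",(290,150,450,270),1.8);shot("h2_t",(180,110,340,230),1.5,"top")
E
```

```text
t: 14.78
position: [0.5537, 0.2892, 0.2482]
tcp_rot: [-0.0, 45.0, -80.7]
force: [-0.8, -0.6, 0.9]
opening: 0.003
[0.5547 0.2883 0.2524] [ 44.1107  50.5564  50.2456 119.0938 -35.4405 134.6851] 0.0018940750930844135 [ 0.1164 -0.3097  1.1183] resid [-0.0338  0.0392  0.0054]
tcp in cradle 0.19997557523272338 0.00014015510400635216 0.024049295710036285
```

View pics/h2_s.png

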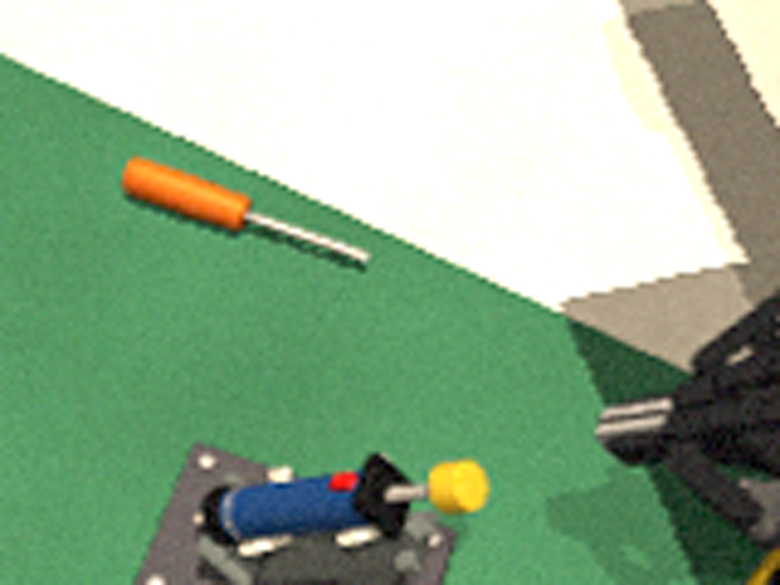

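View pics/h2_t.png

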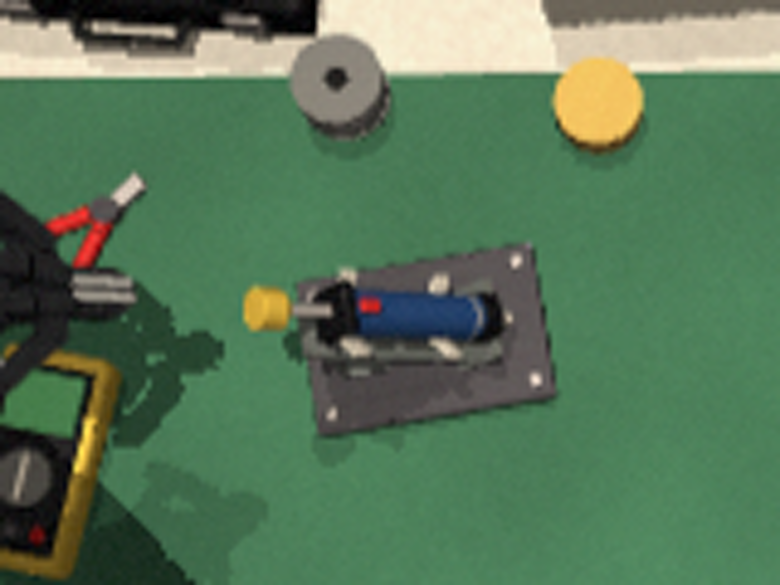

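Fingertips shut and in line with the button, but joint 4 is at 119° of 123°. I'll go in steps and watch it.

```bash
python3 -m handwheel '[[0,-0.002,0.008,-0.009,0,0,0],[0,-0.0027,0.0165,-0.017,0,0,0],[0,-0.0027,0.0165,-0.017,0,0,0],[0,-0.0027,0.0165,-0.017,0,0,0]]'
cat > st.py <<'E'
from h import *
np.set_printoptions(precision=4,suppress=True)
o=robot.observe();p=o["position"];print(o["t"],p,o["joint_positions"].round(1),"F",o["force"],"along cx",o["force"]@cx,"resid",turn(frame(-cx,nrm)))
q=p-co;print("tcp in cradle",q@cx,q@nrm,q@cz)
E
python3 st.py
```

```text
t: 15.38
position: [0.5512, 0.306, 0.2318]
tcp_rot: [0.1, 45.0, -80.7]
force: [0.3, 0.1, 0.5]
opening: 0.0
15.375 [0.5512 0.306  0.2318] [ 45.3  52.9  51.7 119.2 -34.9 135.9] F [0.2835 0.0551 0.5202] along cx 0.37424665583428635 resid [ 0.003   0.0082 -0.0097]
tcp in cradle 0.19815437343102227 -0.0004928724079938816 -0.0032350987291834823
```

```bash
python3 -m handwheel '[[0,0.003,-0.016,-0.013,0,0,0],[0,0.005,-0.03,-0.026,0,0,0],[0,0.005,-0.03,-0.026,0,0,0],[0,0.005,-0.03,-0.026,0,0,0]]'; python3 st.py
```

```text
t: 15.88
position: [0.5564, 0.2763, 0.2066]
tcp_rot: [0.2, 45.0, -80.6]
force: [-0.6, 0.8, 0.4]
opening: -0.005
15.875 [0.5564 0.2763 0.2066] [ 43.4  49.8  42.  111.4 -35.9 133.8] F [-0.5807  0.7974  0.4103] along cx 0.912373632929999 resid [-0.0023  0.0142 -0.0087]
tcp in cradle 0.15900422009182605 -0.00017794865756012146 0.0002648720019027281
```

```bash
python3 -m handwheel '[[0,0.0014,-0.0088,-0.0088,0,0,0],[0,0.0028,-0.0175,-0.0177,0,0,0],[0,0.0028,-0.0175,-0.0177,0,0,0]]'; python3 - <<'E'
exec(open("st.py").read())
cams();shot("p_s",(330,200,430,275),1.8);shot("p_t",(200,140,300,215),1.5,"top")
E
```

```text
t: 16.25
position: [0.559, 0.2586, 0.1883]
tcp_rot: [0.1, 45.0, -80.7]
force: [0.0, 0.2, -0.6]
opening: -0.001
16.25 [0.559  0.2586 0.1883] [ 42.2  48.6  36.9 106.8 -36.5 132.5] F [ 0.0154  0.16   -0.5937] along cx -0.3098660868625134 resid [ 0.0027  0.0078 -0.0082]
tcp in cradle 0.13341249185432 -0.000422995530060159 -0.00010006536509558359
```

View pics/p_s.png

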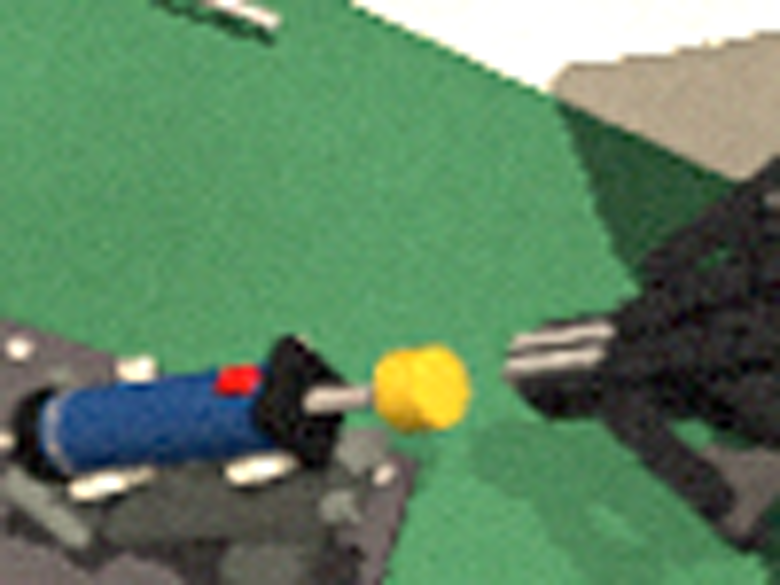

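View pics/p_t.png

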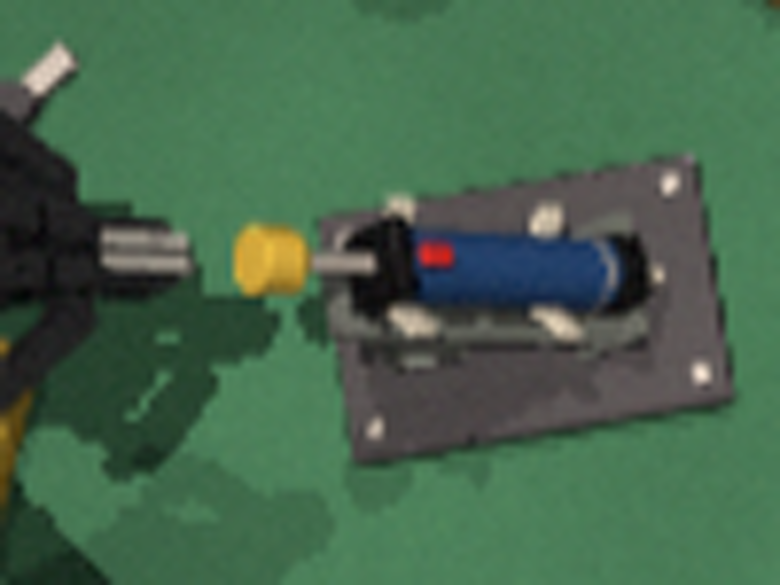

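The tips are still 15–20 mm off the button face, so they stand back farther than tip_reach says, which also explains the first slipped grasp. They're in line, so advance until contact.

```bash
python3 -m handwheel '[[0,0.0011,-0.007,-0.0071,0,0,0],[0,0.0011,-0.007,-0.0071,0,0,0]]'; python3 -m handwheel '[[0,0.0006,-0.0035,-0.0035,0,0,0],[0,0.0006,-0.0035,-0.0035,0,0,0]]'; python3 -m handwheel '[[0,0.0006,-0.0035,-0.0035,0,0,0],[0,0.0006,-0.0035,-0.0035,0,0,0]]'; python3 st.py
```

```text
t: 16.6
position: [0.56, 0.251, 0.1806]
tcp_rot: [0.0, 44.9, -80.7]
force: [0.3, -0.1, -0.0]
opening: -0.001
t: 16.85
position: [0.5607, 0.2476, 0.1774]
tcp_rot: [0.1, 45.0, -80.7]
force: [0.8, 0.4, -0.1]
opening: 0.002
t: 17.1
position: [0.5613, 0.2441, 0.1738]
tcp_rot: [0.1, 45.0, -80.7]
force: [0.6, 0.7, -0.7]
opening: -0.001
17.1 [0.5613 0.2441 0.1738] [ 41.2  47.8  33.2 103.3 -36.9 131.4] F [ 0.6096  0.7477 -0.6525] along cx -0.008387191053209573 resid [ 0.0045  0.0059 -0.0059]
tcp in cradle 0.11278388292008057 -0.0005143737490886742 9.543916263387775e-05
```

```bash
python3 -m handwheel '[[0,0.0006,-0.0035,-0.0035,0,0,0],[0,0.0006,-0.0035,-0.0035,0,0,0]]'; python3 -m handwheel '[[0,0.0006,-0.0035,-0.0035,0,0,0],[0,0.0006,-0.0035,-0.0035,0,0,0]]'; python3 - <<'E'
exec(open("st.py").read())
cams();shot("q_s",(330,200,430,275),1.8);shot("q_t",(200,140,300,215),1.5,"top")
E
```

```text
t: 17.35
position: [0.5618, 0.2405, 0.1703]
tcp_rot: [0.1, 45.0, -80.7]
force: [-0.8, 0.2, -1.2]
opening: 0.003
t: 17.6
position: [0.5625, 0.2373, 0.1671]
tcp_rot: [0.1, 45.0, -80.7]
force: [-0.5, 0.4, 0.2]
opening: -0.002
17.6 [0.5625 0.2373 0.1671] [ 40.7  47.4  31.5 101.6 -37.2 130.8] F [-0.4956  0.3642  0.1612] along cx 0.4242304223510137 resid [ 0.0015  0.0097 -0.0081]
tcp in cradle 0.10316386873187185 -0.00033202875453523334 0.00019203939362896048
```

View pics/q_s.png

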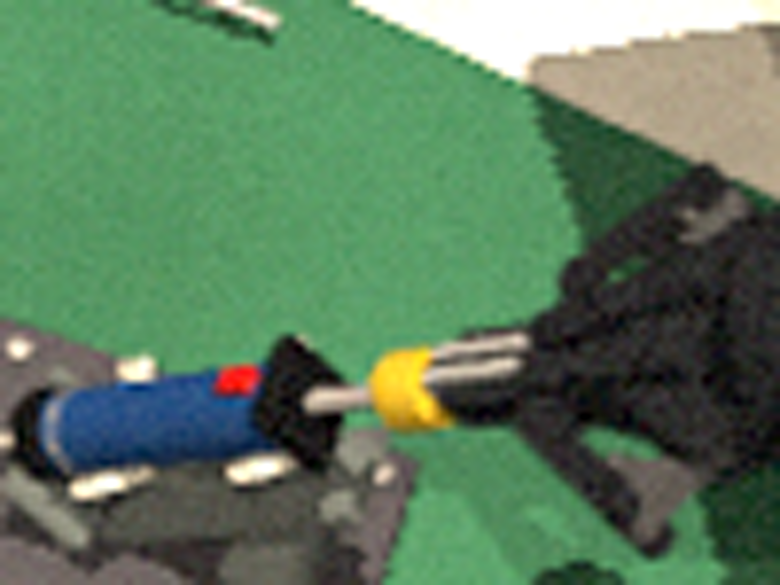

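View pics/q_t.png

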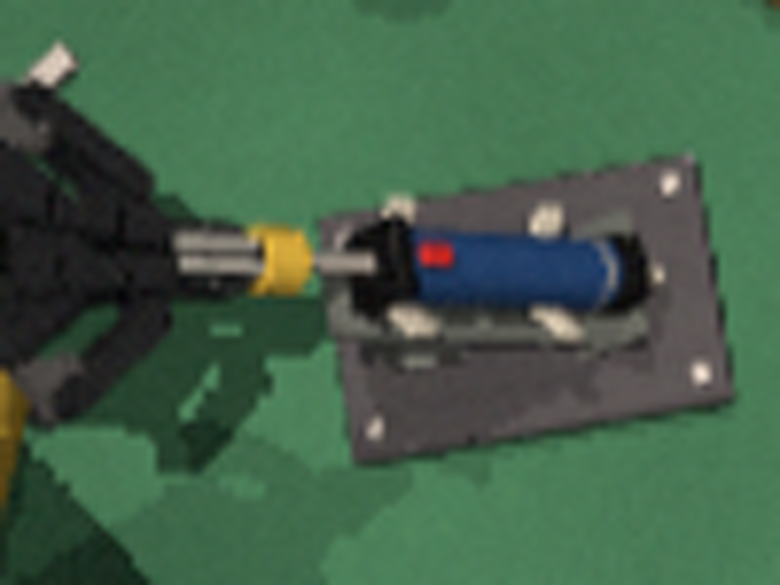

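Both views show the tips just at the button face with the button unmoved. Push on in small steps.

```bash
python3 -m handwheel '[[0,0.0003,-0.0021,-0.0021,0,0,0],[0,0.0003,-0.0021,-0.0021,0,0,0]]'; python3 -m handwheel '[[0,0.0003,-0.0021,-0.0021,0,0,0],[0,0.0003,-0.0021,-0.0021,0,0,0]]';python3 -m handwheel '[[0,0.0003,-0.0021,-0.0021,0,0,0],[0,0.0003,-0.0021,-0.0021,0,0,0]]'; python3 st.py
```

```text
t: 17.95
position: [0.5629, 0.2359, 0.1655]
tcp_rot: [0.2, 45.0, -80.6]
force: [-2.2, 4.2, 4.2]
opening: 0.005
t: 18.2
position: [0.5632, 0.2336, 0.1633]
tcp_rot: [0.2, 45.0, -80.6]
force: [-1.2, 4.6, 3.8]
opening: 0.0
t: 18.45
position: [0.5635, 0.2313, 0.1609]
tcp_rot: [0.1, 45.0, -80.6]
force: [-1.4, 3.6, 4.9]
opening: 0.0
18.45 [0.5635 0.2313 0.1609] [ 40.2  47.1  30.1 100.1 -37.4 130.4] F [-1.403   3.6399  4.9364] along cx 6.189853439273696 resid [-0.0004  0.0127 -0.0097]
tcp in cradle 0.0945030171730299 -0.00029271381004223517 0.00015978305688781988
```

Steady at about 6–7 N along the axis, so the plunger is sliding in. Continue.

```bash
python3 -m handwheel '[[0,0.0003,-0.0021,-0.0021,0,0,0],[0,0.0006,-0.0042,-0.0042,0,0,0],[0,0.0009,-0.0063,-0.0063,0,0,0],[0,0.0012,-0.0084,-0.0084,0,0,0],[0,0.0012,-0.0084,-0.0084,0,0,0]]'; python3 -m handwheel '[[0,0.0003,-0.0021,-0.0021,0,0,0],[0,0.0006,-0.0042,-0.0042,0,0,0],[0,0.0006,-0.0042,-0.0042,0,0,0]]'; python3 - <<'E'
exec(open("st.py").read())
cams();shot("r_s",(330,200,430,275),1.8);shot("r_t",(200,140,300,215),1.5,"top")
E
```

```text
t: 19.08
position: [0.5648, 0.2224, 0.1521]
tcp_rot: [0.1, 45.0, -80.7]
force: [0.0, 3.0, 3.4]
opening: -0.002
t: 19.45
position: [0.5653, 0.2182, 0.148]
tcp_rot: [0.1, 45.0, -80.7]
force: [1.6, 3.5, 3.5]
opening: -0.001
19.45 [0.5653 0.2182 0.148 ] [ 39.3  46.6  27.2  97.2 -37.8 129.3] F [1.6292 3.5082 3.5414] along cx 4.76872274023873 resid [ 0.0044  0.0095 -0.0067]
tcp in cradle 0.07598616112533449 -0.0006178236745670615 0.0003420342723536405
```

View pics/r_s.png

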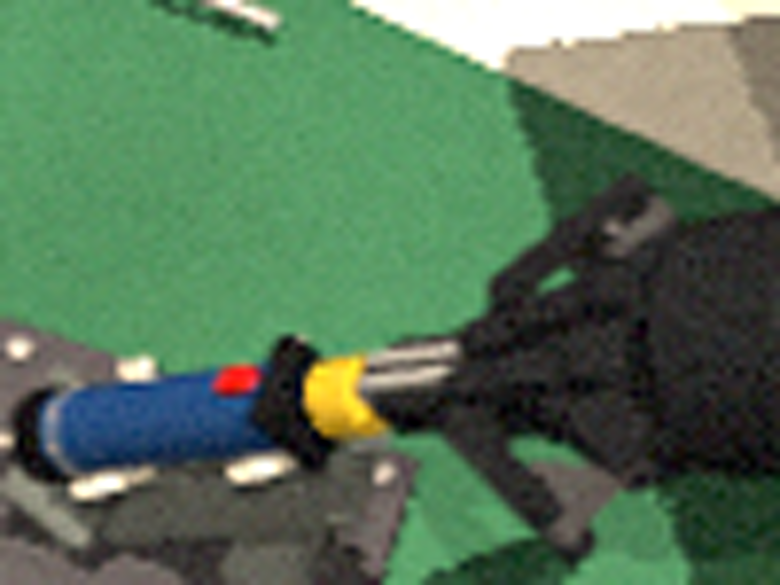

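Nearly home, with the button close to the flange. Use 1.5 mm steps until the force rises.

```bash
for i in 1; do python3 -m handwheel '[[0,0.0003,-0.0021,-0.0021,0,0,0],[0,0.0003,-0.0021,-0.0021,0,0,0]]'; done; python3 -m handwheel '[[0,0.0002,-0.0011,-0.0011,0,0,0],[0,0.0002,-0.0011,-0.0011,0,0,0]]'; python3 st.py;  python3 -m handwheel '[[0,0.0002,-0.0011,-0.0011,0,0,0],[0,0.0002,-0.0011,-0.0011,0,0,0]]'; python3 st.py
```

```text
t: 19.8
position: [0.5656, 0.2163, 0.146]
tcp_rot: [0.1, 45.0, -80.7]
force: [1.5, 4.0, 3.2]
opening: 0.0
t: 20.05
position: [0.5658, 0.2154, 0.1451]
tcp_rot: [0.1, 45.0, -80.6]
force: [1.5, 4.5, 3.8]
opening: 0.005
20.05 [0.5658 0.2154 0.1451] [ 39.1  46.5  26.5  96.5 -37.9 129.1] F [1.4737 4.4775 3.7506] along cx 5.610844934240377 resid [ 0.0003  0.0116 -0.0096]
tcp in cradle 0.07198451587878119 -0.0005966129887506154 0.0003138846560099596
t: 20.3
position: [0.566, 0.2155, 0.145]
tcp_rot: [0.3, 45.1, -80.5]
force: [-1.7, 9.4, 8.7]
opening: -0.002
20.3 [0.566  0.2155 0.145 ] [ 39.1  46.4  26.4  96.2 -37.9 129. ] F [-1.7437  9.4073  8.7307] along cx 12.937051660845492 resid [-0.0123  0.0205 -0.0164]
tcp in cradle 0.07187313619483772 -0.0003528459186508334 0.00018228636590265115
```

```bash
python3 -m handwheel '[[0,0.0002,-0.0011,-0.0011,0,0,0],[0,0.0002,-0.0011,-0.0011,0,0,0]]'; python3 st.py;  python3 -m handwheel '[[0,0.0002,-0.0014,-0.0014,0,0,0],[0,0.0002,-0.0014,-0.0014,0,0,0],[0,0.0002,-0.0014,-0.0014,0,0,0]]'; python3 st.py
```

```text
t: 20.55
position: [0.5662, 0.2154, 0.1449]
tcp_rot: [0.4, 45.1, -80.4]
force: [-2.9, 12.0, 12.4]
opening: 0.002
20.55 [0.5662 0.2154 0.1449] [ 39.1  46.3  26.2  96.  -37.9 128.9] F [-2.8887 11.9621 12.3541] along cx 17.411897804786793 resid [-0.0229  0.029  -0.0237]
tcp in cradle 0.07176614598632985 -0.00017357872571326197 0.0001688865143990575
t: 20.92
position: [0.5665, 0.2154, 0.1448]
tcp_rot: [0.5, 45.2, -80.2]
force: [-4.8, 16.7, 18.3]
opening: 0.002
20.925 [0.5665 0.2154 0.1448] [ 39.1  46.2  26.   95.7 -37.9 128.8] F [-4.7994 16.6652 18.2699] along cx 25.093869698761814 resid [-0.0352  0.0403 -0.0338]
tcp in cradle 0.07164164952205021 5.9491615847999174e-05 0.000236250531379216
```

Hard stop: 25 N and no more travel. Back off along the axis and look.

```bash
python3 -m handwheel '[[0,-0.001,0.005,0.005,0,0,0],[0,-0.003,0.018,0.018,0,0,0],[0,-0.007,0.045,0.045,0,0,0],[0,-0.011,0.072,0.072,0,0,0],[0,-0.011,0.072,0.072,0,0,0],[0,-0.011,0.072,0.072,0,0,0]]'; python3 - <<'E'
exec(open("st.py").read())
cams()
for n in C:
    h=hsv(n);H,S,V=h[...,0],h[...,1],h[...,2]
    print(n,[b for b in blobs((H>18)&(H<32)&(S>120)&(V>90),20) if b[0]<130 ])
    for x in(0,.003): print(x,"button@home",proj(n,co+cx*(x+.069)))
    h2=[b for b in blobs((H>165)|(H<8)&(S>150)&(V>80),5) if b[0]<30];print("red tab etc",h2[:6])
shot("f_s",(310,180,430,270),1.8);shot("f_t",(190,130,310,220),1.5,"top")
E
```

```text
t: 21.68
position: [0.5551, 0.2825, 0.2115]
tcp_rot: [-0.1, 44.9, -80.9]
force: [-0.0, 0.4, -0.2]
opening: -0.001
21.675 [0.5551 0.2825 0.2115] [ 43.8  50.6  44.2 113.3 -35.7 134.3] F [-0.013   0.3677 -0.1793] along cx 0.1313073837147359 resid [ 0.0185 -0.0099 -0.0005]
tcp in cradle 0.16697530621009138 -0.0004180408431771279 -0.0007698342680936805
top [(np.int32(65), array([243.06, 173.15]), array([239, 169,  10,   9], dtype=int32)), (np.int32(49), array([198.06, 195.94]), array([195, 184,   7,  25], dtype=int32)), (np.int32(45), array([389.18, 287.42]), array([386, 284,   7,   8], dtype=int32))]
0 button@home (np.float64(243.0645944879215), np.float64(173.06982632736543))
0.003 button@home (np.float64(242.22438738176993), np.float64(173.03522924649818))
red tab etc [(np.int32(13), array([286.23, 170.85]), array([284, 168,   6,   7], dtype=int32)), (np.int32(13), array([255.31, 172.  ]), array([253, 171,   5,   3], dtype=int32)), (np.int32(8), array([284.62, 183.62]), array([283, 182,   5,   5], dtype=int32)), (np.int32(16), array([260.69, 187.69]), array([257, 185,   8,   7], dtype=
[... 296 characters left out ...]
50.31]), array([368, 246,  12,  10], dtype=int32))]
0 button@home (np.float64(373.9399429802422), np.float64(250.08228945222393))
0.003 button@home (np.float64(374.8494388318063), np.float64(249.97095123480457))
red tab etc [(np.int32(6), array([432. ,   6.5]), array([430,   5,   5,   4], dtype=int32)), (np.int32(7), array([425.71,   8.  ]), array([425,   6,   3,   5], dtype=int32)), (np.int32(6), array([480.5 ,   7.67]), array([479,   6,   4,   4], dtype=int32)), (np.int32(6), array([11.83, 22.  ]), array([10, 21,  4,  3], dtype=int32)), (np.int32(5), array([16. , 24.2]), array([15, 23,  3,  4], dtype=int32)), (np.int32(6), array([600.17,  28.  ]), array([598,  27,   5,   3], dtype=int32))]
```

View pics/f_s.png

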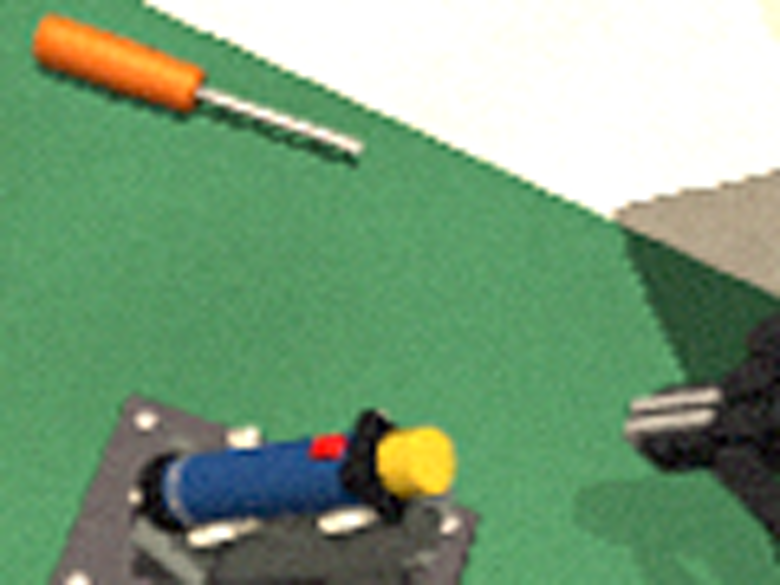

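View pics/f_t.png

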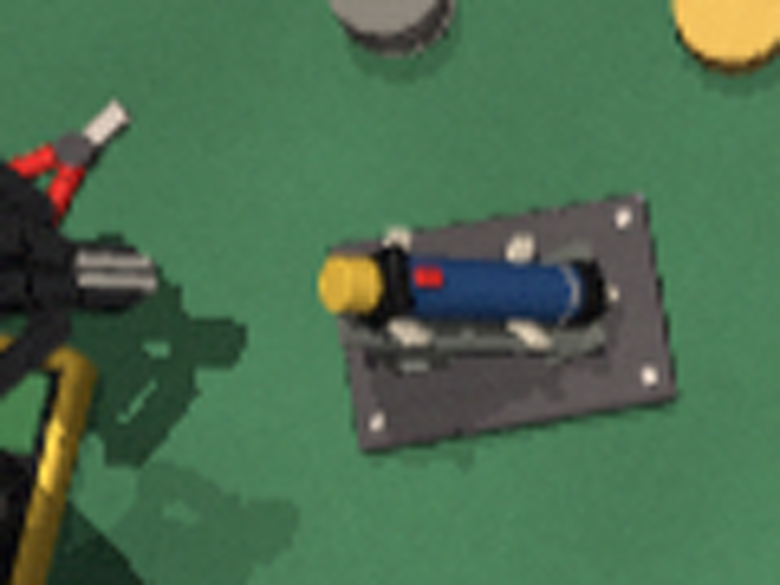

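The button sits at (243.1,173.2) top and (373.8,250.3) scene, matching the home prediction within 0.3 px. The pump is in both rests and the robot is clear. A last check that the bystanders didn't move, then hand in.

```bash
python3 - <<'E'
from h import *
cams();a=cv2.imread("pics/scene0.png");d=cv2.absdiff(a,np.ascontiguousarray(C["scene"]["img"][:,:,::-1])).max(2)
B=dict(multimeter=(450,286),board=(196,171),reel=(339,330),jar=(221,258),tin=(283,293),screwdriver=(340,194),cutters=(423,334))
for k,(u,v) in B.items(): print(k,"changed px",int((d[v-16:v+16,u-16:u+16]>60).sum()))
shot("end",(0,0,640,400),1.3)
E
```

```text
multimeter changed px 40
board changed px 0
reel changed px 0
jar changed px 0
tin changed px 0
screwdriver changed px 0
cutters changed px 0
```

View pics/end.png

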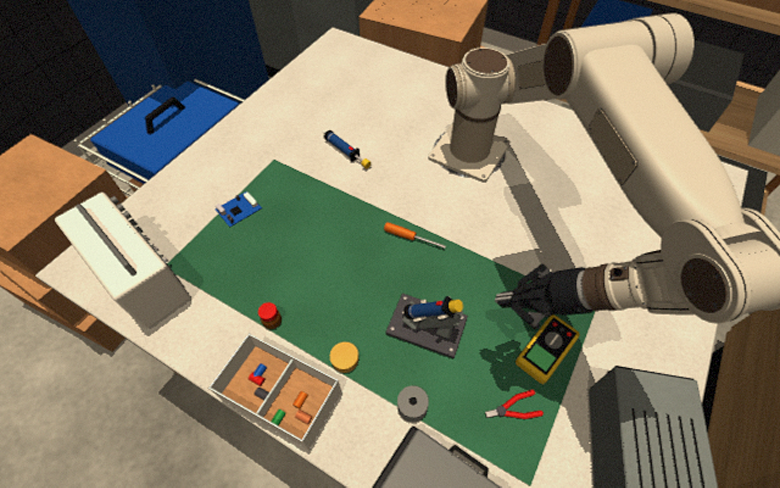

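```bash
python3 -c "
from workcell import robot
print(robot.observe()['force'],robot.observe()['t']);print(robot.close_job())"
```

```text
[0.10125966 1.20544788 0.52676143] 21.875
the job is handed in; nothing more can be done
None
```

The job is handed in at about 22 s of the 56 s allowed. No verdict is reported, so what follows is from my own checks.

**What was done:** I laid the left-hand pump in both V rests with its nozzle down and let go. Then I moved to its upper end and pushed the button along the axis with shut fingertips. The plunger slid at about 6–7 N, then met a hard stop at 25 N with no more travel.

**Last checks:**
- **Pump:** the button was within 0.3 px of its predicted fully-home position in both views, and the pump lay in both rests.
- **Robot:** it stood clear of everything, with about 1 N or less of force reading.
- **Bystanders:** six of the seven showed no change in the scene picture. The multimeter had 40 changed pixels, which I put down to the gripper and its shadow over it; it looks to be in place.

**What disagreed:**
- **First grasp:** it slipped. The fingers closed to 0 on the barrel and pushed up with about 29 N, and the pump hopped and settled in about its old place. I gripped again with the tool (TCP) 10 mm lower.
- **Fingertips:** they stood about 20 mm farther back than `robot.tip_reach` implies, both at that grasp and at the button. I therefore found the button contact by force.

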